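# Hang the ladle on the pot and put the notched lid on

### The arm

A 6-joint arm with a two-finger parallel gripper is mounted at the origin on the work surface. World frame = base frame: x ahead of the robot, y to its left, z up, the work surface at z = 0. Lengths are in m, angles in degrees, forces in N, time in s.
With the tool pointing down it reaches from about 0.3 to 0.75 m from the base axis. Payload 8.5 kg.
Tool frame: the origin (TCP) lies at the very end of the fingers, on their centre line; the grasp point (between the pads) lies 19 mm behind it (env.grip_point_offset is the distance from the TCP to the grasp point, in m); z points along the fingers, y is the direction in which the jaws open and shut (so a half turn about z gives the same grasp; the last joint's range is limited). The gripper opens to 85 mm and grips with 20 to 120 N. Pads are 22 mm wide; open, the fingers measure 114 mm over their backs; the gripper's body (76 mm by 85 mm) begins 54 mm behind the grasp point. The pads swing forward as they close: fully open they stand 13 mm farther back than shut.
Start: joints at [-76.278, 21.807, 74.336, -0, 83.858, -12.336], TCP at [0.242, -0.494, 0.231] pointing down, gripper open.
Joint ranges: [-178.18, 178.18], [-50.72, 133.34], [12.68, 142.11], [-81.47, 261.47], [9.98, 163.14], [-165.26, 165.26]. Speed limits (degrees/s): [136.94, 136.94, 180, 180, 180, 180].

### API

Orientations are given as a 3x3 rotation matrix whose columns are the frame's x, y, z axes.
In Python, from rig import env gives the robot as it stands.
- The arm moves only by the tool move_arm, never from a script. Its argument "moves" is a list of rows, each a list of 4 numbers: the shift along the tool's x, y, z in mm, then the turn about the tool's z in rad. In form: [[tx, ty, tz, spin], ...]. A call has 1 to 20 rows; each row is the pose to reach, as a shift and turn from the pose commanded when the call began, along the tool's axes at that moment; what a row does not reach only later rows make up. A row lasts 1/10 s, in which the tool goes at most 50 mm and 8.59 degrees, less where a joint would pass 70% of its speed; a pose out of reach is approached as far as the arm can. A call with a gripper value outside its range is refused whole. "grip" is the closure, from 0 (fully open) to 1 (shut), set as the call begins (left out, the last holds). The fingers move at their own pace and stop on an object; "grip_force" is the grip in N (left out, the last holds). Time passes only in rows, so rows that repeat a pose let the fingers close. It gives the time, the measured TCP pose, the force and the opening at its end, in the units of the state.
- env.observe(): the state, without advancing time (a new reading comes with each control period).
- env.get_image(name): name is "scene" or "top" or "wrist"; returns the picture (480x640x3 uint8, red, green, blue); there is no depth.
- env.get_calibration(name): a dict with "fovy" (degrees; the focal length in pixels is half the picture's height over the tangent of half this angle, whatever the lens; pixels are square), "cx", "cy" (the principal point, pixels), "extrinsics" (4x4, takes a point from world to camera coordinates); the wrist camera has in their place "tool_from_camera" (4x4, takes a point from camera to tool coordinates, whose origin is the TCP and whose axes are the flange's). Camera axes: x right, y up, looking along -z (the intrinsics and any distortion apply to the point x, -y, -z); pixel columns grow to the right and rows downward; lengths in m; the calibration is good to about 2 mm. A picture is of the moment at which its call begins: read the wrist's pose just before it. get_calibration takes no time and is no camera call.
- env.close_job(): hands the job in, once; it reports no verdict.
Trained networks look in the newest picture that a camera, given by its name, has taken for a name from the list of things; names that differ only in an ending like _2 or _b are one class to them, and where a whole thing is asked for, a point or a joint stands for the part that bears it (a point fixed in the world has none). Each returns a list of dicts, best first, with "conf" (0 to 1); they miss things now and then, are a little off and sometimes report something else, mostly with a low value. They report only what shows in the picture. A call takes as long as a camera call. They do not tell look-alikes from the thing itself.
- env.silhouettes(camera, name): "region" (480x640 bool, what is visible of it) and "point" ([row, column] in pixels, amid what is visible of it).
- env.tip_of(camera, name): "point" ([row, column] in pixels: a listed point, or the origin of a listed thing).
The state is a dict: "time_s": time; "q": joint angles; "qvel": joint speeds; "joint_efforts": joint torques, N m; "position": TCP position; "tool_rot": TCP orientation; "ft_force": force on the tool from outside, world axes, zero at the start; "wrist_torque": the same for the moment, N m; "grip_width": finger opening in m.
Only numpy, scipy, OpenCV 4.12 (cv2) and the standard library are available. Lean on these libraries where they do the work, as an engineer would, in place of code of your own. Each camera call takes 0.05 s, during which the arm holds its last target.

### The job

Take the ladle from its slanted rest and hang it on the pot by its own hook: hook over the rim, bowl inside the pot, let go so that it hangs by itself. Then put the lid on the pot so that the ladle stands in the lid's notch and the lid sits down flat on the rim all round. Do not push the pot away from its place, and leave the other things on the table where they are.

Things in the scene. Friction and masses are not known exactly. Their poses are not given: they have to be found in the camera images.
- pot: Open aluminium pot, loose, about 1.4 to 2.1 kg. Inner radius 76, outer 80, rim 120 above the table, inner floor 5. Origin: centre of the underside, z up. Two loop handles at its +y and -y sides reach 108 from the axis at heights 81 to 92, too low to hinder a hook. Any place on the rim will do.
- ladle_grip (a point): Middle of the ladle's red handle, a bar 56 long, 9 thick in x, 12 wide in y. It is pivoted loosely on the steel stem, 34 below this point, about y. Its axes: z up the red handle, x to the bowl's side, hook on the -x side; equal to the stem's when joint handle reads 0. Fingers pointing down along it and closing on the 12 mm (along y) fit it; free to 28 above and below this point.
- handle (a joint): Tilt of the red handle on the stem, about y, limits -0.3 to 0.3 rad, positive: handle's top towards +x (bowl side). Friction about 0.02 N m: held by the handle, the stem and bowl swing like a stiff pendulum, bowl drawn to the -x side, and settle anywhere; held upright, the foot may stand up to 35 mm off. Pushing the stem's -x face against the inside of the pot's wall squares it up.
- ladle: The ladle's stem with bowl and hook; whole ladle 0.11 to 0.23 kg. Origin: middle of the stem's foot, level with the bowl's underside. z up the stem, hook at -x, bowl at +x. Straight stem 8 thick in x, 12 wide in y, 122 high; handle pivot 118 up. At the start the stem leans 30 degrees in its rest, top to its -x side, hook underneath; hung, it is about upright. Lift it out along the stem.
- ladle_hook (a point): Point in the hook: middle of its slot, on the underside of its bridge; 95 up the stem (23 below the pivot), 8 to the -x side of the stem's middle. Slot 8 wide, between the stem's -x face and the tine, open downward. Tine 4 thick, 12 wide, its end 20 below this point; bridge 5 thick. Axes as body ladle. When hung this point lies on the rim and x points to the pot's middle.
- ladle_bowl (a point): Centre of the ladle's bowl (52 diameter, 32 high, flat bottom 16 below this point), 28 to the +x side of the stem's middle. Axes as body ladle.
- rest: Fixed green slanted rest that holds the ladle. Origin at table height; base 130 x 80, from 50 behind (-x) to 80 ahead; its shell is about 75 high. The ladle leans to the rest's -x side, its foot 35 ahead of the origin and 32 up; its y axis is the rest's. Two cheeks hold the stem, 2 mm play each side, up to 60 along it from its foot.
- lid_knob (a point): Grip point on the black bar knob of the round steel lid, on the lid's axis, 20 above its top face. Bar 45 long in x, 12 thick in y, 34 high (its top 14 above this point): grip it across y from above. Own axes, z up, notch at the -x side.
- lid_seat (a point): Centre of the lid disc's underside, which is to lie on the rim; 24 below lid_knob. Disc 170 diameter, 4 thick. Under it a locating skirt 8 deep, outer radius 73, goes inside the pot (3 mm play); at the start the lid stands on it on the table. Axes as lid_knob.
- lid: The whole lid, 0.3 kg, origin on its axis at the skirt's lower edge; axes as lid_knob. The notch in its edge is a straight slot 26 wide, centred on the -x axis, open at the edge, its inner end 34 from the axis; the skirt is open there. Stem and hook of the ladle, 12 wide, must stand in it, or the lid cannot lie flat.
- salt_jar: Bystander, loose, to be left alone: white salt jar with red cap, 38 dia x 55 high. Origin at its underside.
- timer: Bystander, loose, to be left alone: orange kitchen timer, 48 dia x 36 high. Origin at its underside.
- tumbler: Bystander, loose, to be left alone: glass tumbler, 68 dia x 85 high. Origin at its underside.
- phone: Bystander, loose, to be left alone: black phone lying flat, 150 x 76 x 11. Origin at its underside.
- magnifier: Bystander, loose, to be left alone: black magnifying glass lying flat, ring 72 dia, handle 85 long along its +x. Origin at its underside.
- spice_jar: Bystander, loose, to be left alone: amber jar with green cap, 60 dia x 100 high. Origin at its underside.
- cup: Bystander, loose, to be left alone: blue ceramic cup without a handle, 68 dia x 55 high. Origin at its underside.
There are look-alikes about, which are no part of the job. There is more than one size of the pot; the job needs the smaller.

How it is judged:
By the outcome, as a careful person would: the job done as asked, in the order asked, and still so for the second after the job is handed in, with the robot touching nothing.
It also fails if it takes over 69 s, if anything falls off the work surface, if the arm or the gripper's body presses on something with over 40 N, if the wrist force passes 120 N, or if a joint passes its speed limit or range.

## Working session

There is one attempt and no reset: what is moved stays moved. The work goes in short steps, Python scripts to look and compute and a tool call to move; the robot and the scene stay as the last step left them, time stands still between calls to the robot, and variables do not carry over. Pictures are saved under pics/ and viewed, and the job is handed in when it is done.

Besides the shell and the picture viewer there is one more tool, called after "Request:" as name(argument=value, ...), one argument or row to a line, values as JSON. move_arm: Moves the arm, as the interface text tells. Its arguments: {"type":"object","properties":{"moves":{"type":"array"},"grip":{"type":"number"},"grip_force":{"type":"number"}},"required":["moves"]}

```bash
ls; mkdir -p pics; python3 - <<'E'
from rig import env
import cv2,json
for n in ("scene","top","wrist"):
    im=env.get_image(n); cv2.imwrite(f"pics/{n}0.png",im[:,:,::-1])
    c=env.get_calibration(n); print(n,{k:(v if not hasattr(v,'tolist') else v.tolist()) for k,v in c.items()})
print(env.observe(), env.grip_point_offset)
E
```

```text
pics
scene {'fovy': 43.40300115803605, 'cx': 317.9590466514299, 'cy': 244.01873623562437, 'extrinsics': [[0.8093994793090356, 0.587248040370997, 0.0034959940912322393, -0.4274312845885992], [-0.4604054071648705, 0.6308552570410486, 0.6245386342869611, 0.16123951703845188], [0.36455362286995835, -0.5071108199832624, 0.7809860897021735, -1.5145424677681285], [0.0, 0.0, 0.0, 1.0]]}
top {'fovy': 46.17417776128565, 'cx': 325.2702203134968, 'cy': 248.07830103920347, 'extrinsics': [[0.024443287546495527, -0.9996885109493842, -0.005040512843245879, -0.009813657121120308], [0.9815165442414844, 0.023041045217091605, 0.18998521946603922, -0.523152484559766], [-0.18980990246605808, -0.009591210096099966, 0.9817740114785675, -1.2757088559889607], [0.0, 0.0, 0.0, 1.0]]}
wrist {'fovy': 65.62788638589502, 'cx': 314.29829809636783, 'cy': 235.23820897163606, 'tool_from_camera': [[-0.0004022259951173975, 0.9492647228011115, 0.3144778597287487, 0.08057814814584514], [0.9999997115340156, 0.000584442786749755, -0.000485137621453596, 0.0005128030986891741], [-0.0006443183464604787, 0.31447757387762115, -0.
[... 159 characters left out ...]

        8.38570872e+01, -1.23352165e+01]), 'qvel': array([-0.04087736, -0.10773399, -0.18480994, -0.00448647, -0.05026559,
        0.04930095]), 'joint_efforts': array([ 2.54522667e-03, -4.48624134e+01, -2.31344050e+01, -1.69198129e-04,
        3.76300042e-03, -1.86098070e-07]), 'position': array([ 0.24153501, -0.49390642,  0.23085703]), 'tool_rot': array([[ 8.98366973e-01,  4.39245613e-01, -2.72201718e-04],
       [ 4.39245645e-01, -8.98366393e-01,  1.04279927e-03],
       [ 2.13508127e-04, -1.05637984e-03, -9.99999419e-01]]), 'ft_force': array([-0.11519622, -0.6463261 ,  0.55777462]), 'wrist_torque': array([-0.01341973,  0.00169834,  0.02857653]), 'grip_width': 0.08545470537109694} 0.0187
```

View pics/scene0.png

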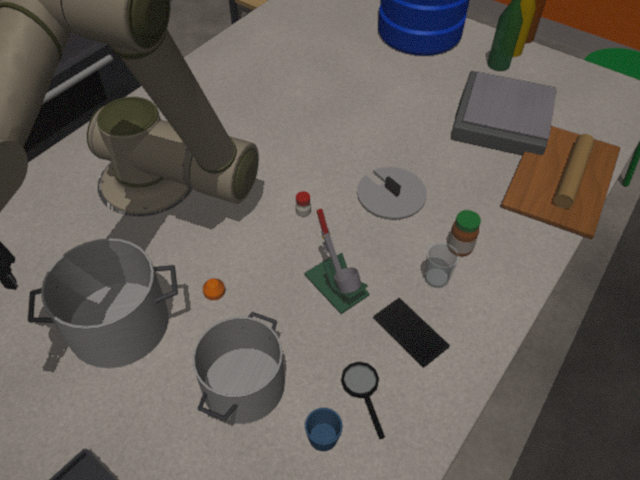

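View pics/top0.png

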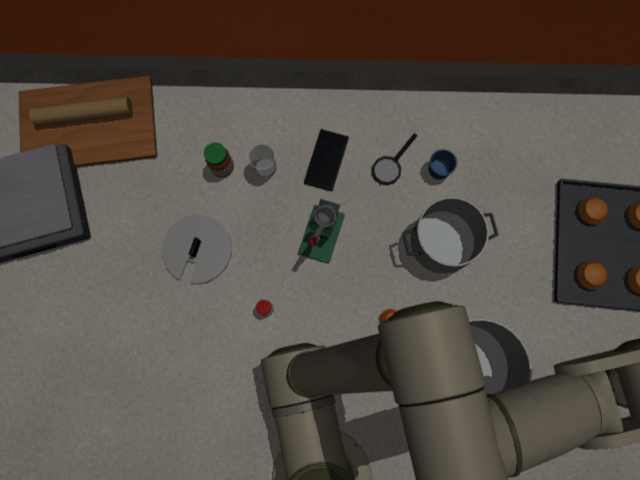

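View pics/wrist0.png

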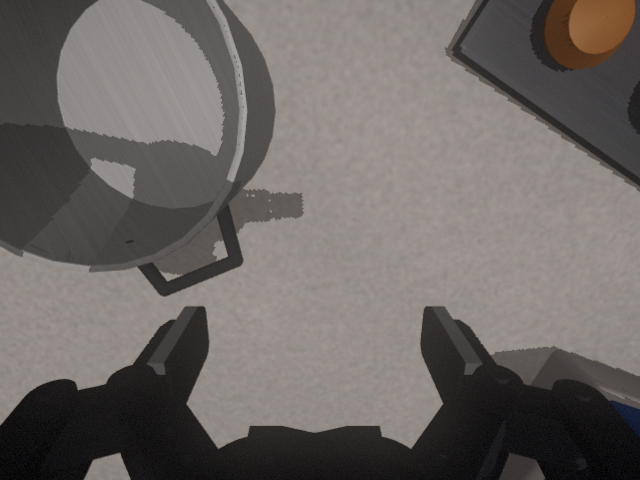

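```bash
cat > h.py <<'E'
import numpy as np, cv2
from rig import env
def cam(n, obs=None):
    c=env.get_calibration(n); f=240/np.tan(np.radians(c['fovy']/2))
    if n=='wrist':
        T=np.eye(4); T[:3,:3]=obs['tool_rot']; T[:3,3]=obs['position']
        E=np.linalg.inv(T@np.array(c['tool_from_camera']))
    else: E=np.array(c['extrinsics'])
    return f,c['cx'],c['cy'],E
def proj(C,P):
    f,cx,cy,E=C; p=np.atleast_2d(P)@E[:3,:3].T+E[:3,3]
    return np.c_[cy-f*p[:,1]/-p[:,2], cx+f*p[:,0]/-p[:,2]]  # row,col
def ray(C,rc):
    f,cx,cy,E=C; d=np.array([(rc[1]-cx)/f,-(rc[0]-cy)/f,-1.])
    R=E[:3,:3]; o=-R.T@E[:3,3]; d=R.T@d; return o,d/np.linalg.norm(d)
def atz(C,rc,z):
    o,d=ray(C,rc); return o+d*(z-o[2])/d[2]
def tri(L):
    A=np.zeros((3,3));b=np.zeros(3)
    for C,rc in L:
        o,d=ray(C,rc);M=np.eye(3)-np.outer(d,d);A+=M;b+=M@o
    p=np.linalg.solve(A,b); return p,[np.linalg.norm((np.eye(3)-np.outer(ray(C,rc)[1],ray(C,rc)[1]))@(p-ray(C,rc)[0]))*1000 for C,rc in L]
E
python3 - <<'E'
from h import *
S=cam('scene');T=cam('top')
for n in ['pot','lid_knob','lid_seat','lid','ladle','ladle_grip','ladle_hook','ladle_bowl','rest']:
    for cn,C in (('scene',S),('top',T)):
        r=env.tip_of(cn,n)
        print(n,cn,[(np.round(x['point'],1).tolist(),round(x['conf'],2),np.round(atz(C,x['point'],0.0)*1000).tolist()) for x in r])
print(env.observe()['time_s'])
E
```

```text
pot scene [([320.4, 117.7], 0.87, [249.0, -327.0, 0.0]), ([386.8, 245.1], 0.72, [560.0, -284.0, 0.0])]
pot top [([243.4, 440.2], 0.77, [551.0, -278.0, 0.0])]
lid_knob scene [([181.7, 390.0], 0.87, [495.0, 354.0, 0.0])]
lid_knob top [([248.7, 194.0], 0.84, [524.0, 324.0, 0.0])]
lid_seat scene [([191.7, 390.7], 0.58, [515.0, 325.0, 0.0])]
lid_seat top [([251.5, 199.0], 0.63, [517.0, 312.0, 0.0]), ([215.5, 326.6], 0.22, [615.0, 2.0, 0.0])]
lid scene [([192.4, 393.7], 0.85, [522.0, 327.0, 0.0]), ([221.1, 322.2], 0.17, [434.0, 147.0, 0.0])]
lid top [([251.8, 196.6], 0.92, [516.0, 318.0, 0.0])]
ladle scene [([282.6, 337.6], 0.91, [565.0, 23.0, 0.0])]
ladle top []
ladle_grip scene [([221.9, 322.3], 0.55, [435.0, 145.0, 0.0])]
ladle_grip top []
ladle_hook scene [([244.4, 328.5], 0.61, [487.0, 98.0, 0.0])]
ladle_hook top [([238.4, 314.6], 0.87, [556.0, 30.0, 0.0])]
ladle_bowl scene [([279.9, 346.5], 0.96, [576.0, 40.0, 0.0]), ([293.1, 215.6], 0.65, [368.0, -155.0, 0.0])]
ladle_bowl top [([214.9, 323.5], 0.83, [616.0, 10.0, 0.0])]
rest scene [([280.8, 328.3], 0.76, [546.0, 15.0, 0.0])]
rest top [([241.5, 320.7], 0.93, [549.0, 15.0, 0.0]), ([237.7, 315.9], 0.36, [558.0, 27.0, -0.0])]
1.05
```

```bash
python3 - <<'E'
import cv2
t=cv2.imread('pics/top0.png');s=cv2.imread('pics/scene0.png')
def c(im,r0,r1,c0,c1,n):
    x=im[r0:r1,c0:c1]; k=min(800/x.shape[1],600/x.shape[0]); cv2.imwrite('pics/'+n,cv2.resize(x,None,fx=k,fy=k,interpolation=cv2.INTER_CUBIC))
c(t,180,300,280,520,'t_c.png'); c(t,200,300,150,250,'t_lid.png')
c(s,200,440,20,340,'s_pots.png'); c(s,180,320,290,450,'s_lad.png')
E
```

```text
(no output)
```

View pics/t_c.png

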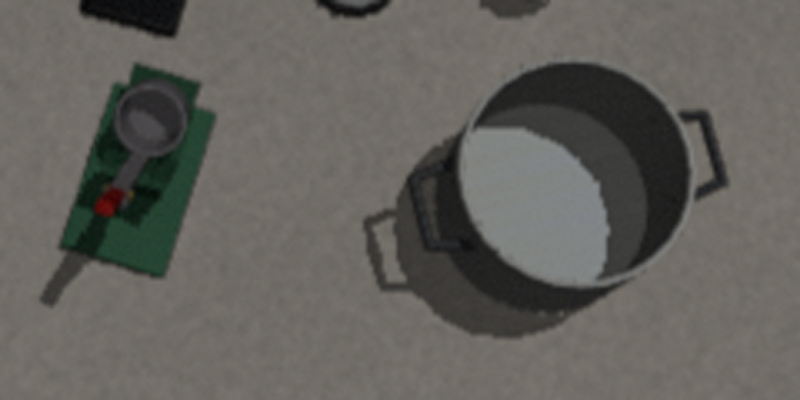

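View pics/t_lid.png

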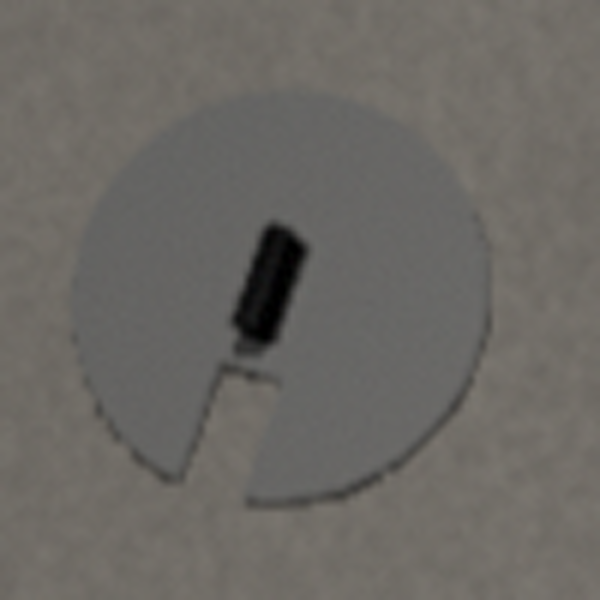

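View pics/s_pots.png

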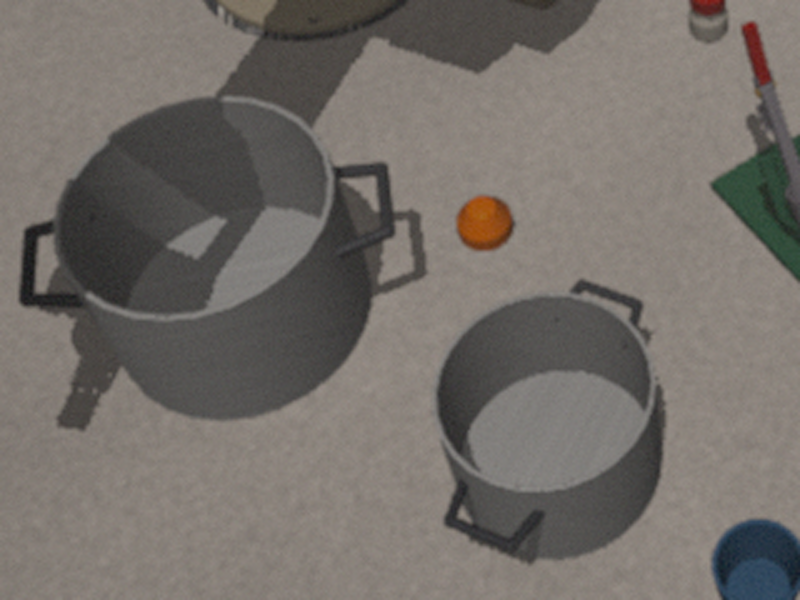

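View pics/s_lad.png

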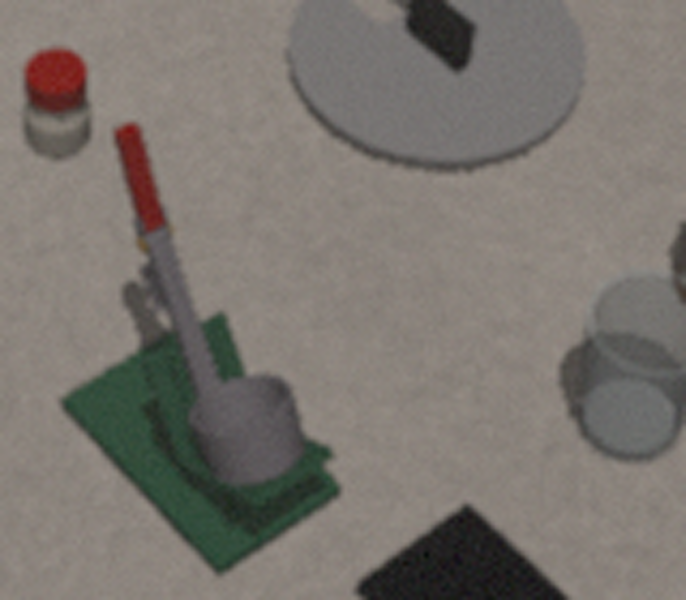

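```bash
python3 - <<'E'
from h import *
S=cam('scene');T=cam('top')
r=lambda p:np.round(np.asarray(p)*1000,1).tolist()
print('camtop',r(-T[3][:3,:3].T@T[3][:3,3]),'scene',r(-S[3][:3,:3].T@S[3][:3,3]))
# lid fit from silhouettes
for cn,C in (('top',T),('scene',S)):
    for x in env.silhouettes(cn,'lid')[:1]:
        m=x['region'].astype(np.uint8); ct=max(cv2.findContours(m,0,2)[0],key=cv2.contourArea)[:,0]
        h=cv2.convexHull(ct)[:,0]
        P=np.array([atz(C,(b,a),0.010)[:2] for a,b in h])
        c,rad=cv2.minEnclosingCircle((P*1000).astype(np.float32)); print(cn,'lid',x['conf'],c,rad)
# pot rim (hand pts top crop x,y) outer
pts=[(460,165),(692,190),(575,63),(580,285),(490,100),(660,255),(660,105)]
P=np.array([atz(T,(180+y/3.333,280+x/3.333),0.12)[:2] for x,y in pts])
A=np.c_[2*P,np.ones(len(P))];s=np.linalg.lstsq(A,(P**2).sum(1),rcond=None)[0]
print('pot top',r(s[:2]),np.sqrt(s[2]+s[:2]@s[:2]))
pts=[(440,400),(655,380),(555,298),(540,490),(480,320),(610,470),(470,460),(630,330)]
P=np.array([atz(S,(200+y/2.5,20+x/2.5),0.12)[:2] for x,y in pts])
A=np.c_[2*P,np.ones(len(P))];s=np.linalg.lstsq(A,(P**2).sum(1),rcond=None)[0]
print('pot scene',r(s[:2]),np.sqrt(s[2]+s[:2]@s[:2]))
# handles of pot
print('hook',[r(v) for v in [tri([(S,[244.4,328.5]),(T,[238.4,314.6])])[0]]])
print('bowl',tri([(S,[279.9,346.5]),(T,[214.9,323.5])]))
# rest corners in top crop(z~0): 
for x,y in [(215,112),(163,277),(60,247),(115,85)]: print('rest corner',r(atz(T,(180+y/3.333,280+x/3.333),0.005)))
# scene rest corners
for x,y in [(63,402),(220,572),(340,490),(222,315)]: print('rest sc',r(atz(S,(180+y/4.2857,290+x/4.2857),0.005)))
# lid notch/knob
for x,y in [(270,232),(255,340),(213,490),(250,375)]: print('lid pts',r(atz(T,(200+y/6,150+x/6),0.012)))
# handle top & bottom scene/top
print('handle top tri',tri([(S,(180+128/4.2857,290+127/4.2857)),(T,(180+207/3.333,280+107/3.333))]))
print('pivot tri',tri([(S,(180+232/4.2857,290+155/4.2857)),(T,(180+200/3.333,280+115/3.333))]))
E
```

```text
camtop [271.6, -10.0, 1351.8] scene [972.3, -618.8, 1083.6]
top lid 0.57 (520.8712768554688, 316.48284912109375) 86.76255798339844
scene lid 0.66 (519.1484985351562, 315.7571105957031) 87.11299896240234
pot top [552.7, -282.5] 0.07672964970135465
pot scene [558.6, -281.9] 0.07618179859303426
hook [[534.3, 27.2, 106.8]]
bowl (array([0.59947995, 0.00682694, 0.05850726]), [np.float64(2.7474601775140157), np.float64(2.747460177514052)])
rest corner [619.6, -42.1, 5.0]
rest corner [495.1, -6.5, 5.0]
rest corner [515.5, 69.1, 5.0]
rest corner [638.5, 32.4, 5.0]
rest sc [494.6, -3.6, 5.0]
rest sc [618.0, -40.4, 5.0]
rest sc [639.2, 34.7, 5.0]
rest sc [528.5, 91.2, 5.0]
lid pts [546.5, 320.7, 12.0]
lid pts [501.9, 323.7, 12.0]
lid pts [440.7, 336.3, 12.0]
lid pts [487.6, 324.8, 12.0]
handle top tri (array([0.5082951 , 0.03001823, 0.19399197]), [np.float64(1.053336504508139), np.float64(1.0533365045081384)])
pivot tri (array([0.52606083, 0.02747633, 0.13352666]), [np.float64(1.8612837041155113), np.float64(1.8612837041155876)])
```

Request:
move_arm(
  moves=[
    [10, 0, -30, 0.05],
    [50, -5, -69, 0.15],
    [95, -9, -69, 0.25],
    [140, -13, -69, 0.35],
    [185, -17, -69, 0.45],
    [230, -21, -69, 0.55],
    [275, -25, -69, 0.65],
    [315, -28, -69, 0.74],
    [350, -31, -69, 0.74],
    [380, -34, -69, 0.74],
    [394, -35, -69, 0.74],
    [394, -35, -69, 0.74],
    [394, -35, -69, 0.74],
  ],
  grip=0,
)

```text
time_s: 2.45
position: [0.5795, -0.2903, 0.3003]
tool_rot: [[0.959, -0.282, -0.0], [-0.282, -0.959, -0.0], [-0.0, 0.0, -1.0]]
ft_force: [0.0, -0.5, -0.2]
grip_width: 0.0857
```

```bash
python3 - <<'E'
from h import *
o=env.observe(); im=env.get_image('wrist'); cv2.imwrite('pics/w1.png',im[:,:,::-1])
np.savez('w1.npz',p=o['position'],R=o['tool_rot']); print(o['time_s'],o['position'],np.degrees(np.arctan2(o['tool_rot'][1,0],o['tool_rot'][0,0])),o['q'])
for n in ['pot']:
    for x in env.silhouettes('wrist',n): print(n,x['point'],x['conf'])
    print(env.tip_of('wrist',n))
E
```

```text
2.45 [ 0.57946372 -0.29025251  0.3002687 ] -16.373634784079393 [-3.70421411e+01  3.06080176e+01  4.84590083e+01 -2.42888722e-02
  1.00947725e+02  6.93268806e+01]
pot [222.5, 313.0] 0.91
pot [392.1, 393.6] 0.88
pot [80.7, 151.1] 0.7
[{'point': [386.7, 406.8], 'conf': 0.81}, {'point': [203.2, 313.5], 'conf': 0.76}]
```

View pics/w1.png

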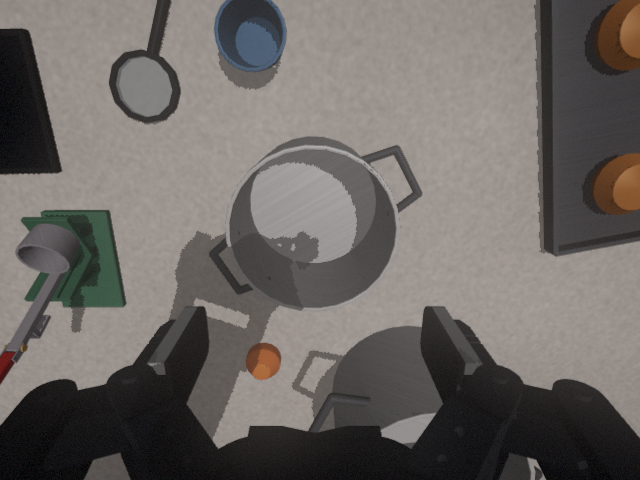

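```bash
cat > pot.py <<'E'
from h import *
from scipy.optimize import minimize
from scipy.ndimage import map_coordinates,gaussian_filter
a=np.linspace(0,2*np.pi,240,endpoint=False)
def circ(c,r,z): return np.c_[c[0]+r*np.cos(a),c[1]+r*np.sin(a),np.full(240,z)]
def fit(im,C,c0,z=0.12):
    g=gaussian_filter(cv2.cvtColor(im,cv2.COLOR_RGB2GRAY).astype(float),0.7)
    s=lambda c,r: map_coordinates(g,proj(C,circ(c,r,z)).T,order=1)
    f=lambda c: -np.median(np.minimum(s(c,.078)-s(c,.072),s(c,.078)-s(c,.084)))-0.3*np.mean(np.minimum(s(c,.078)-s(c,.072),s(c,.078)-s(c,.084)))
    best=min(((f(np.array(c0)+[x,y]),x,y) for x in np.arange(-.012,.0121,.001) for y in np.arange(-.012,.0121,.001)))
    r=minimize(f,np.array(c0)+best[1:],method='Nelder-Mead',options=dict(initial_simplex=np.array(c0)+best[1:]+np.array([[0,0],[.001,0],[0,.001]])))
    return r.x,r.fun
def over(im,C,c,n,rs=(.076,.08),z=.12):
    v=cv2.resize(im,None,fx=3,fy=3,interpolation=cv2.INTER_CUBIC)[:,:,::-1].copy()
    for r in rs:
        p=proj(C,circ(c,r,z)); cv2.polylines(v,[np.round((p[:,::-1]+.5)*3).astype(np.int32)],True,(0,0,255),1)
    p=proj(C,circ(c,.1,z)); r0,c0=np.maximum(p.min(0)*3,0).astype(int); r1,c1=(p.max(0)*3).astype(int)
    cv2.imwrite(n,v[r0:r1,c0:c1][:600,:800])
E
python3 - <<'E'
from pot import *
d=np.load('w1.npz'); im=cv2.imread('pics/w1.png')[:,:,::-1]
C=cam('wrist',dict(tool_rot=d['R'],position=d['p']))
c,f=fit(im,C,(.556,-.282)); print('wrist',c,f); over(im,C,c,'pics/w1o.png')
for n in('top','scene'):
    im=cv2.imread(f'pics/{n}0.png')[:,:,::-1]; print(n,fit(im,cam(n),(.556,-.282)))
    
E
```

```text
wrist [ 0.55588643 -0.28232615] -3.60233406372488
top (array([ 0.56029154, -0.2863949 ]), np.float64(2.2190654107050998))
scene (array([ 0.54451842, -0.28030435]), np.float64(0.8111390273423102))
```

View pics/w1o.png

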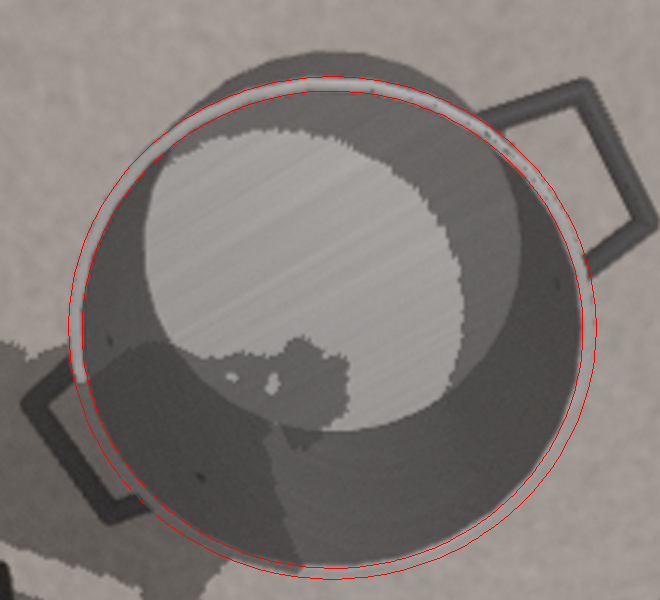

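Request:
move_arm(
  moves=[
    [-8, -18, 0, 0],
    [-26, -58, 0, 0],
    [-44, -98, 0, 0],
    [-62, -138, 0, 0],
    [-80, -178, 0, 0],
    [-98, -218, 0, 0],
    [-116, -258, 0, 0],
    [-126, -281, 0, 0],
    [-130, -289, 0, 0],
    [-130, -289, 0, 0],
    [-130, -289, 0, 0],
  ],
)

```text
time_s: 3.7
position: [0.5368, 0.0231, 0.3003]
tool_rot: [[0.959, -0.283, 0.0], [-0.283, -0.959, -0.0], [0.0, 0.0, -1.0]]
ft_force: [-0.2, -0.8, 0.6]
grip_width: 0.0853
```

```bash
cat > snap.py <<'E'
import sys
from h import *
n=sys.argv[1]
o=env.observe(); im=env.get_image('wrist'); cv2.imwrite(f'pics/{n}.png',im[:,:,::-1])
np.savez(f'{n}.npz',p=o['position'],R=o['tool_rot']); print(o['time_s'],o['position'],np.degrees(np.arctan2(o['tool_rot'][1,0],o['tool_rot'][0,0])))
C=cam('wrist',o)
for k in sys.argv[2:]: print(k,[(np.round(x['point'],1).tolist(),round(x['conf'],2)) for x in env.tip_of('wrist',k)])
E
python3 snap.py w2 ladle_grip ladle_hook ladle_bowl rest
```

```text
3.7 [0.5368458  0.02305924 0.30034632] -16.41501304556348
ladle_grip [([247.4, 310.7], 0.87)]
ladle_hook [([212.8, 314.3], 0.67)]
ladle_bowl [([126.7, 312.3], 0.73)]
rest [([171.8, 312.7], 0.69), ([86.8, 571.5], 0.43)]
```

View pics/w2.png

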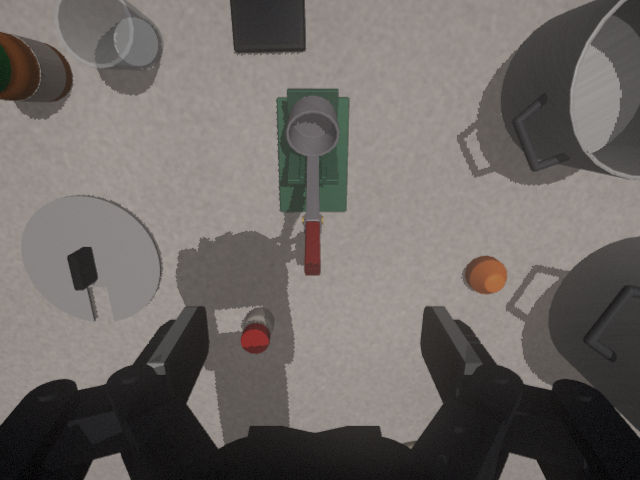

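```bash
python3 - <<'E'
from h import *
d=np.load('w2.npz');C=cam('wrist',dict(tool_rot=d['R'],position=d['p']));W=C
S=cam('scene');T=cam('top');R=d['R'];p=d['p']
im=cv2.imread('pics/w2.png'); cv2.imwrite('pics/w2c.png',cv2.resize(im[80:300,230:400],None,fx=2.7,fy=2.7,interpolation=cv2.INTER_CUBIC))
def sh(n,L):
    q,e=tri(L); print(n,np.round(q*1000,1),'tool xy',np.round((R.T@(q-p))*1000,1),np.round(e,1))
s=lambda x,y:(S,(180+y/4.2857,290+x/4.2857))
sh('grip',[(S,(221.9,322.3)),(W,(247.4,312.5))])
sh('hook',[(S,(244.4,328.5)),(T,(238.4,314.6)),(W,(212.8,314.3))])
sh('bowl',[(S,(279.9,346.5)),(T,(214.9,323.5)),(W,(126.7,312.3))])
sh('htop',[s(127,130),(W,(270,313))])
sh('hbot',[s(155,230),(W,(222,313))])
sh('lidknob',[(S,(181.7,390)),(T,(248.7,194)),])
E
```

```text
grip [516.4  29.9 163.6] tool xy [-21.6  -0.8 136.7] [0.1 0.1]
hook [532.9  25.8 109.5] tool xy [ -4.7  -1.6 190.8] [2.8 1.1 3.5]
bowl [600.3   6.1  59.1] tool xy [ 65.6  -1.8 241.2] [3.  2.8 1.7]
htop [508.9  31.5 191.8] tool xy [-29.2  -0.2 108.6] [0.3 0.3]
hbot [529.8  25.5 140.2] tool xy [ -7.5  -0.4 160.1] [0.2 0.2]
lidknob [515.1 313.   45.5] tool xy [-102.8 -272.1  254.7] [0.3 0.3]
```

View pics/w2c.png

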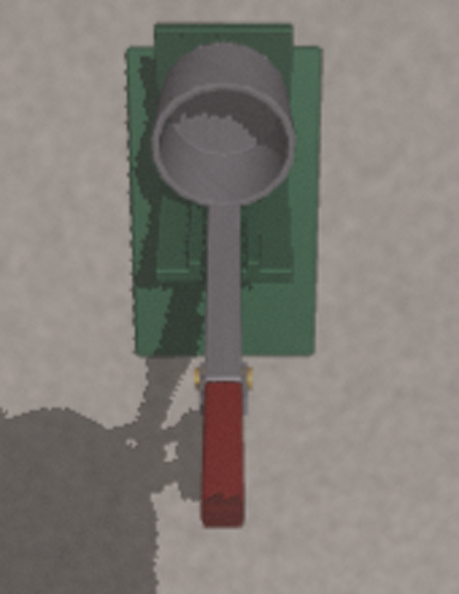

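Request:
move_arm(
  moves=[
    [-12, 0, 20, 0],
    [-23, 0, 60, 0],
    [-23, 0, 100, 0],
    [-23, 0, 130, 0],
    [-23, 0, 146, 0],
    [-23, 0, 151, 0],
    [-23, 0, 151, 0],
    [-23, 0, 151, 0],
  ],
)

```text
time_s: 4.75
position: [0.5153, 0.0306, 0.1503]
tool_rot: [[0.96, -0.282, 0.002], [-0.282, -0.96, -0.0], [0.002, -0.0, -1.0]]
ft_force: [0.2, -0.0, 0.3]
grip_width: 0.0853
```

```bash
python3 snap.py w3; python3 -c "
from h import *
cv2.imwrite('pics/s3.png',cv2.resize(env.get_image('scene')[160:320,250:450,::-1],None,fx=3.5,fy=3.5,interpolation=2))"
```

```text
4.75 [0.51526523 0.03058413 0.15030984] -16.350877612424487
```

View pics/w3.png

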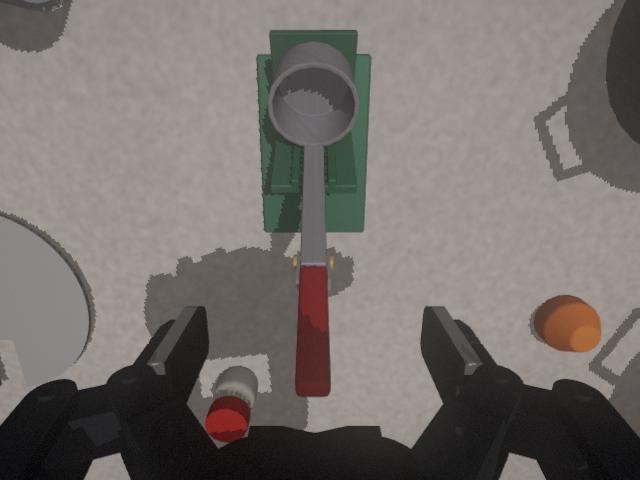

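View pics/s3.png

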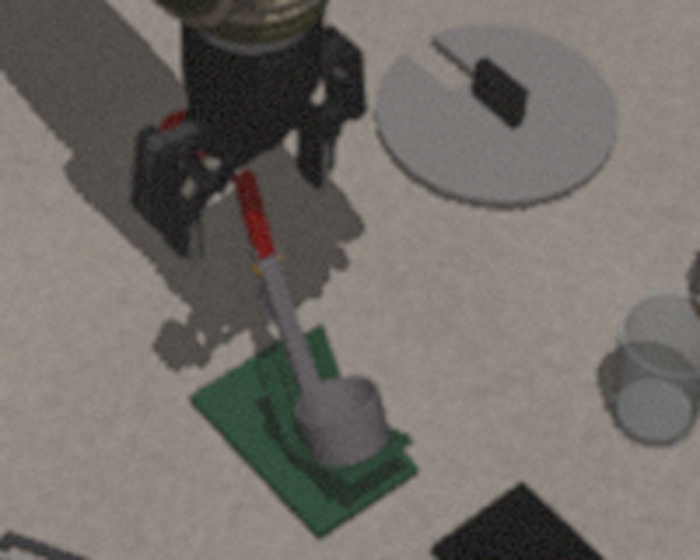

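Request:
move_arm(
  moves=[
    [0, 0, 1, 0],
    [0, 0, 1, 0],
    [0, 0, 1, 0],
    [0, 0, 1, 0],
    [0, 0, 1, 0],
    [0, 0, 1, 0],
    [0, 0, 1, 0],
    [0, 0, 1, 0],
    [0, 0, 1, 0],
    [0, 0, 1, 0],
  ],
  grip=1,
  grip_force=50,
)

```text
time_s: 5.85
position: [0.5147, 0.0309, 0.1484]
tool_rot: [[0.96, -0.281, 0.0], [-0.281, -0.96, 0.0], [0.0, -0.0, -1.0]]
ft_force: [0.2, 1.6, 3.0]
grip_width: 0.0112
```

Request:
move_arm(
  moves=[
    [-3, 0, -5, 0],
    [-8, 0, -14, 0],
    [-15, 0, -26, 0],
    [-23, 0, -40, 0],
    [-32, 0, -55, 0],
    [-41, 0, -71, 0],
    [-50, 0, -87, 0],
    [-56, 0, -105, 0],
    [-60, 0, -125, 0],
    [-60, 0, -145, 0],
    [-60, 0, -160, 0],
    [-60, 0, -165, 0],
    [-60, 0, -165, 0],
    [-60, 0, -165, 0],
  ],
)

```text
time_s: 7.25
position: [0.4565, 0.0478, 0.3127]
tool_rot: [[0.96, -0.281, -0.001], [-0.281, -0.96, 0.0], [-0.001, 0.0, -1.0]]
ft_force: [0.1, 0.2, -2.6]
grip_width: 0.0112
```

```bash
python3 snap.py w4 ladle_hook ladle_bowl; python3 -c "
from h import *
cv2.imwrite('pics/s4.png',cv2.resize(env.get_image('scene')[100:320,230:450,::-1],None,fx=2.7,fy=2.7,interpolation=2))
for k in ('ladle_bowl','ladle_hook','ladle','handle'):
  print(k,[(np.round(x['point'],1).tolist(),round(x['conf'],2)) for x in env.tip_of('scene',k)])
"
```

```text
7.25 [0.45651071 0.0477921  0.31271708] -16.342077278009892
ladle_hook [([263.1, 319.4], 0.77)]
ladle_bowl [([169.0, 315.4], 0.63)]
ladle_bowl [([207.7, 317.8], 0.58), ([249.3, 460.2], 0.32)]
ladle_hook [([164.5, 304.7], 0.65)]
ladle [([203.4, 304.7], 0.85)]Traceback (most recent call last):
  File "<string>", line 5, in <module>
    print(k,[(np.round(x['point'],1).tolist(),round(x['conf'],2)) for x in env.tip_of('scene',k)])
                                                                           ~~~~~~~~~~^^^^^^^^^^^
ValueError: it knows: cup, ladle, ladle_bowl, ladle_grip, ladle_hook, lid, lid_knob, lid_seat, magnifier, phone, pot, rest, salt_jar, spice_jar, timer, tumbler
```

View pics/w4.png

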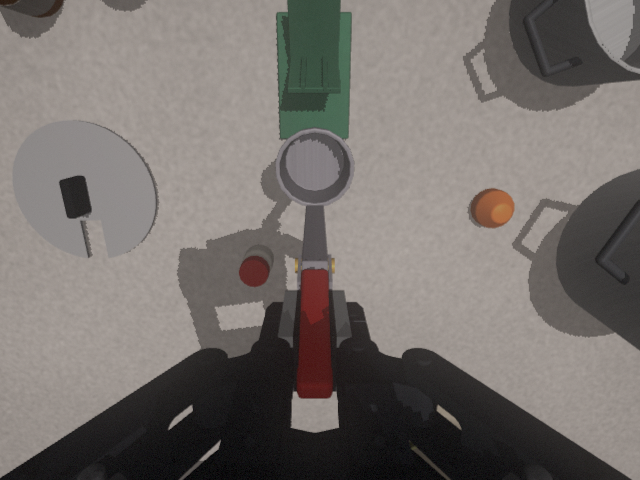

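View pics/s4.png

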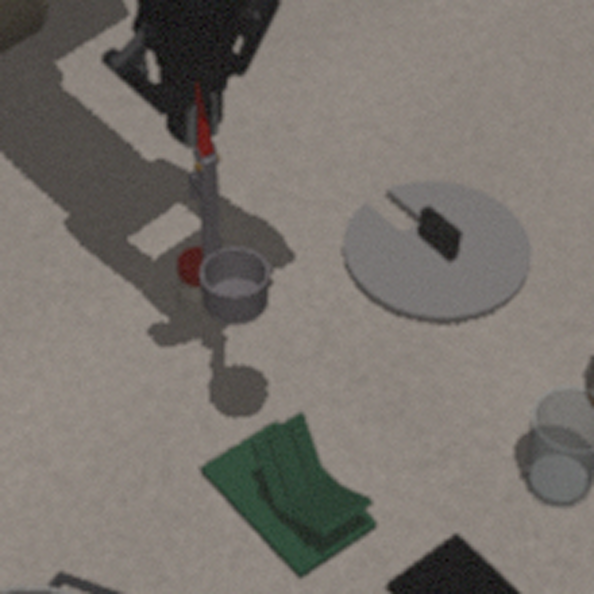

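```bash
cat > lad.py <<'E'
from h import *
def model(phi,th,gx=.0019,gu=.0152):
    # tool frame pts (x, y, z down-tool => -up)
    hd=np.array([-np.sin(phi),0,-np.cos(phi)]); g=np.array([gx,0,-gu])
    pv=g-.034*hd; sx=np.array([np.cos(th),0,-np.sin(th)]); sz=np.array([-np.sin(th),0,-np.cos(th)])
    L=lambda x,z: pv+sx*x+sz*(z-.118)
    return dict(pivot=pv,htop=g+.028*hd,hbot=g-.028*hd,hook=L(-.008,.095),tine=L(-.014,.075),foot=L(0,0),bowlc=L(.028,.016),bowlrim=L(.028,.032),rimfar=L(.054,.032),rimnear=L(.002,.032))
E
python3 - <<'E'
from lad import *
d=np.load('w4.npz');R,p=d['R'],d['p'];C=cam('wrist',dict(tool_rot=R,position=p));S=cam('scene')
for ph,th in [(22.8,6),(22.8,10),(22.8,3),(20,3),(25,8)]:
    m=model(*np.radians([ph,th])); print(ph,th)
    print({k:[np.round(proj(C,p+R@v)[0]).astype(int).tolist(),np.round(proj(S,p+R@v)[0],1).tolist()] for k,v in m.items()})
E
```

```text
22.8 6
{'pivot': [[263, 313], [160.4, 307.5]], 'htop': [[395, 312], [130.2, 299.3]], 'hbot': [[273, 313], [157.6, 306.7]], 'hook': [[255, 313], [167.9, 305.9]], 'tine': [[249, 313], [174.4, 304.8]], 'foot': [[187, 313], [206.3, 311.7]], 'bowlc': [[155, 313], [207.7, 319.7]], 'bowlrim': [[160, 313], [201.7, 319.2]], 'rimfar': [[118, 313], [208.6, 327.5]], 'rimnear': [[199, 313], [195.0, 311.2]]}
22.8 10
{'pivot': [[263, 313], [160.4, 307.5]], 'htop': [[395, 312], [130.2, 299.3]], 'hbot': [[273, 313], [157.6, 306.7]], 'hook': [[252, 313], [168.5, 306.4]], 'tine': [[243, 313], [175.5, 305.8]], 'foot': [[177, 313], [208.3, 314.2]], 'bowlc': [[145, 313], [208.7, 321.8]], 'bowlrim': [[151, 313], [202.5, 321.0]], 'rimfar': [[108, 313], [208.7, 329.2]], 'rimnear': [[190, 313], [196.4, 313.1]]}
22.8 3
{'pivot': [[263, 313], [160.4, 307.5]], 'htop': [[395, 312], [130.2, 299.3]], 'hbot': [[273, 313], [157.6, 306.7]], 'hook': [[258, 313], [167.4, 305.5]], 'tine': [[253, 313], [173.5, 304.1]], 'foot': [[195, 313], [204.7, 309.9]], 'bowlc': [[162, 313], [206.8, 318.1]], 'bowlrim': [[166, 313], [20
[... 186 characters left out ...]
[[275, 313], [157.4, 306.3]], 'hook': [[260, 313], [167.2, 305.0]], 'tine': [[255, 313], [173.3, 303.6]], 'foot': [[197, 313], [204.4, 309.4]], 'bowlc': [[164, 313], [206.5, 317.6]], 'bowlrim': [[169, 313], [200.8, 317.4]], 'rimfar': [[127, 313], [208.2, 325.6]], 'rimnear': [[207, 313], [193.6, 309.4]]}
25 8
{'pivot': [[261, 313], [160.6, 307.9]], 'htop': [[397, 312], [130.1, 299.0]], 'hbot': [[271, 313], [157.7, 307.1]], 'hook': [[252, 313], [168.4, 306.5]], 'tine': [[244, 313], [175.1, 305.6]], 'foot': [[181, 313], [207.5, 313.3]], 'bowlc': [[148, 313], [208.4, 321.2]], 'bowlrim': [[154, 313], [202.3, 320.5]], 'rimfar': [[111, 313], [208.9, 328.7]], 'rimnear': [[193, 313], [195.9, 312.5]]}
```

Request:
move_arm(
  moves=[
    [3, 8, 0, 0],
    [9, 24, 0, 0],
    [18, 47, 0, 0],
    [28, 72, 0, 0],
    [38, 97, 0, 0],
    [48, 122, 0, 0],
    [58, 147, 0, 0],
    [68, 172, 0, 0],
    [78, 197, 0, 0],
    [88, 222, 0, 0],
    [97, 247, 0, 0],
    [104, 267, 0, 0],
    [109, 280, 0, 0],
    [112, 288, 0, 0],
    [112, 288, 0, 0],
    [112, 288, 0, 0],
  ],
)

```text
time_s: 9.2
position: [0.4835, -0.2596, 0.3134]
tool_rot: [[0.96, -0.281, 0.0], [-0.281, -0.96, 0.0], [-0.0, -0.0, -1.0]]
ft_force: [0.4, -0.0, -1.9]
grip_width: 0.0113
```

```bash
python3 snap.py w5 ladle_bowl pot; python3 -c "
from h import *
cv2.imwrite('pics/s5.png',env.get_image('scene')[:,:,::-1])"
python3 - <<'E'
from pot import *
d=np.load('w5.npz'); im=cv2.imread('pics/w5.png')[:,:,::-1]
C=cam('wrist',dict(tool_rot=d['R'],position=d['p']))
over(im,C,(.5555,-.2823),'pics/w5o.png')
E
```

```text
9.2 [ 0.48353365 -0.25960826  0.31338772] -16.314962588681436
ladle_bowl [([166.0, 313.3], 0.97)]
pot [([117.1, 314.6], 0.92), ([321.0, 411.3], 0.59)]
```

View pics/w5.png

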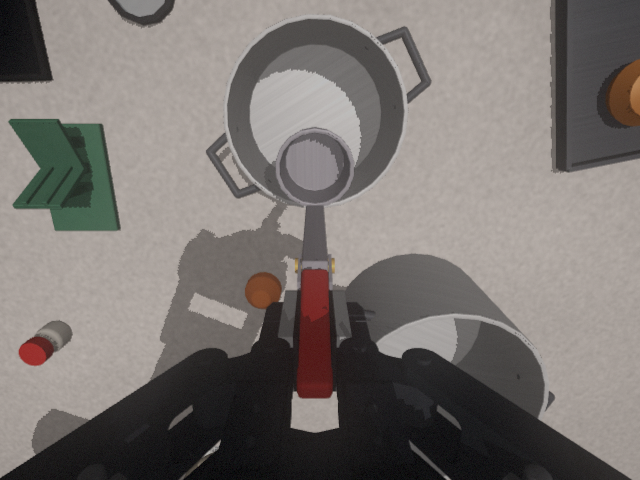

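View pics/s5.png

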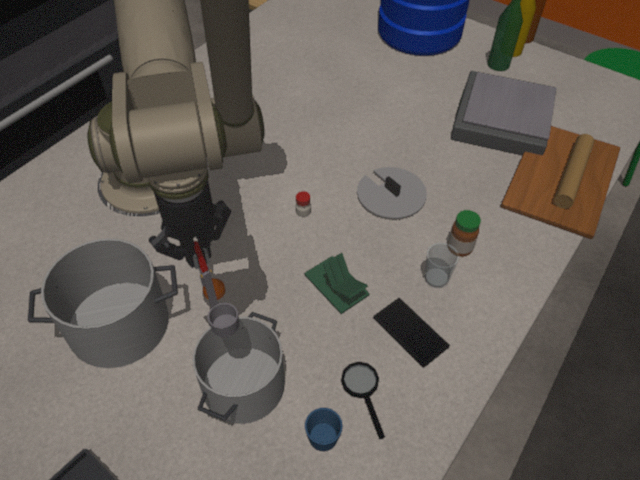

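View pics/w5o.png

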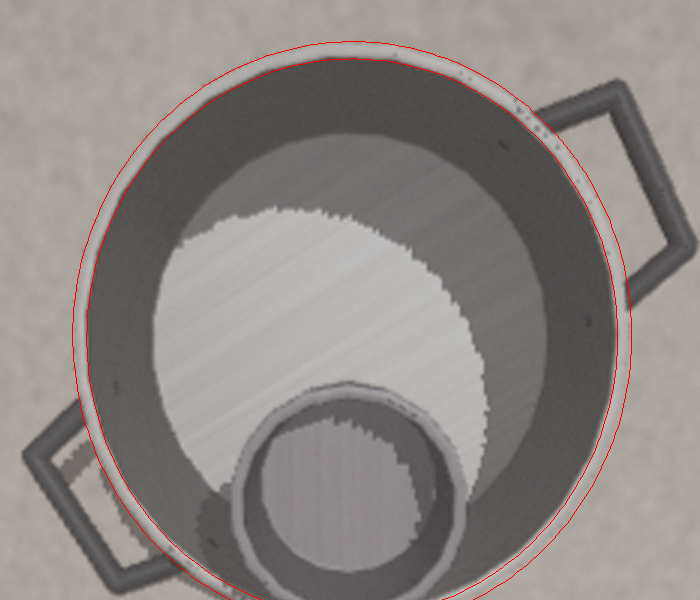

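Request:
move_arm(
  moves=[
    [0, 0, 10, 0],
    [0, 0, 30, 0],
    [0, 0, 50, 0],
    [0, 0, 70, 0],
    [0, 0, 90, 0],
    [0, 0, 108, 0],
    [0, 0, 118, 0],
    [0, 0, 121, 0],
    [0, 0, 121, 0],
    [0, 0, 121, 0],
  ],
)

```text
time_s: 10.4
position: [0.4838, -0.2604, 0.1931]
tool_rot: [[0.96, -0.281, 0.001], [-0.281, -0.96, -0.001], [0.001, 0.001, -1.0]]
ft_force: [-0.0, 0.3, -1.9]
grip_width: 0.011
```

```bash
python3 snap.py w6 ladle_bowl ladle_hook; python3 - <<'E'
from lad import *
from pot import circ
a=env.get_image('scene');b=env.get_image('top')
S=cam('scene');T=cam('top')
d=np.load('w6.npz');R,p=d['R'],d['p']
m=model(*np.radians([21,3]))
for n,im,C in (('s6',a,S),('t6',b,T)):
    cv2.imwrite(f'pics/{n}.png',im[:,:,::-1])
    print(n,{k:np.round(proj(C,p+R@v)[0],1).tolist() for k,v in m.items()})
c=np.array([.5555,-.2823])
cv2.imwrite('pics/s6c.png',cv2.resize(a[250:430,180:330,::-1],None,fx=4,fy=4,interpolation=2)[:600])
cv2.imwrite('pics/t6c.png',cv2.resize(b[190:290,390:500,::-1],None,fx=6,fy=6,interpolation=2))
E
```

```text
10.4 [ 0.48382245 -0.26036261  0.19309939] -16.339098212890647
ladle_bowl [([169.3, 312.9], 0.72)]
ladle_hook [([262.6, 316.5], 0.76), ([326.4, 314.4], 0.53)]
s6 {'pivot': [314.6, 216.0], 'htop': [287.6, 204.7], 'hbot': [312.1, 214.9], 'hook': [319.0, 215.7], 'tine': [323.0, 215.7], 'foot': [349.8, 225.6], 'bowlc': [355.5, 232.4], 'bowlrim': [351.0, 231.2], 'rimfar': [360.7, 238.8], 'rimnear': [341.5, 223.7]}
t6 {'pivot': [251.6, 450.5], 'htop': [256.7, 453.7], 'hbot': [252.1, 450.8], 'hook': [256.6, 447.4], 'tine': [260.3, 444.9], 'foot': [258.4, 440.5], 'bowlc': [246.1, 445.1], 'bowlrim': [245.0, 446.4], 'rimfar': [234.3, 449.6], 'rimnear': [255.8, 443.3]}
```

View pics/s6c.png

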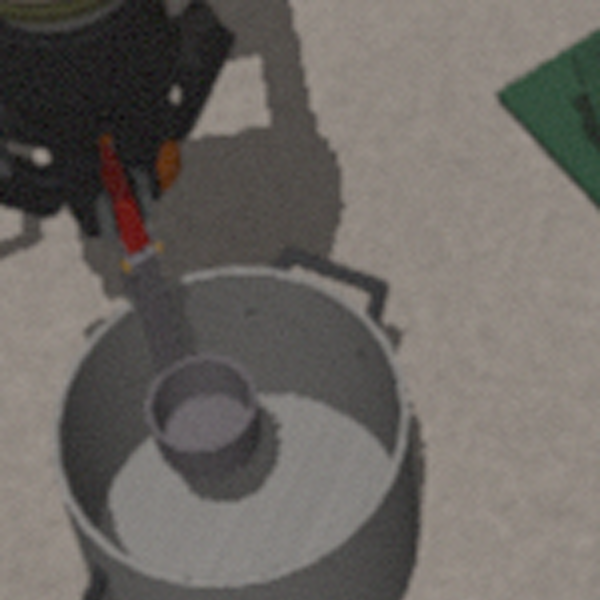

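View pics/w6.png

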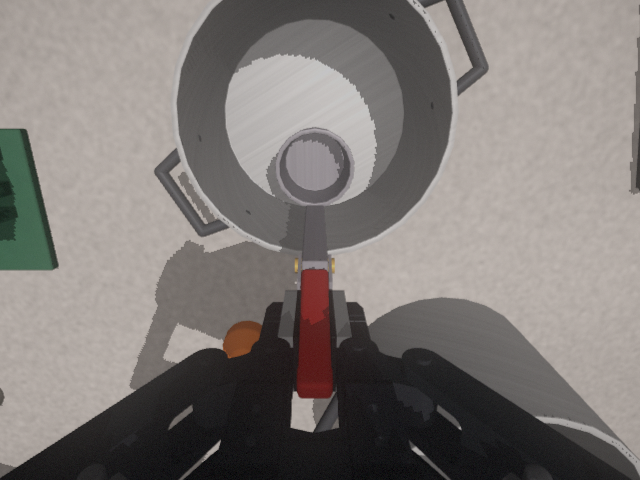

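Request:
move_arm(
  moves=[
    [-3, 0, 0, 0],
    [-7, 0, 0, 0],
    [-10, 0, 0, 0],
    [-12, 0, 0, 0],
    [-12, 0, 0, 0],
    [-12, 0, 0, 0],
  ],
)

```text
time_s: 11.25
position: [0.4721, -0.2568, 0.1924]
tool_rot: [[0.96, -0.281, 0.0], [-0.281, -0.96, -0.0], [0.0, 0.0, -1.0]]
ft_force: [0.6, 0.7, -1.7]
grip_width: 0.0115
```

```bash
python3 snap.py w7 ladle_bowl ladle_hook; python3 - <<'E'
from lad import *
a=env.get_image('scene')
cv2.imwrite('pics/s7c.png',cv2.resize(a[270:360,190:260,::-1],None,fx=6.6,fy=6.6,interpolation=2)[:600])
w=cv2.imread('pics/w7.png'); cv2.imwrite('pics/w7c.png',cv2.resize(w[90:290,220:410],None,fx=3,fy=3,interpolation=2)[:600])
d=np.load('w7.npz');print({k:np.round(proj(cam('scene'),d['p']+d['R']@v)[0],1).tolist() for k,v in model(*np.radians([21,3])).items()})
E
```

```text
11.25 [ 0.47206181 -0.25682972  0.19241101] -16.343574905219786
ladle_bowl [([163.2, 315.6], 0.71)]
ladle_hook [([262.6, 318.3], 0.75)]
{'pivot': [310.1, 212.4], 'htop': [283.2, 201.1], 'hbot': [307.6, 211.3], 'hook': [314.5, 212.1], 'tine': [318.6, 212.2], 'foot': [345.4, 222.3], 'bowlc': [350.9, 228.9], 'bowlrim': [346.4, 227.7], 'rimfar': [356.0, 235.2], 'rimnear': [337.1, 220.3]}
```

View pics/s7c.png

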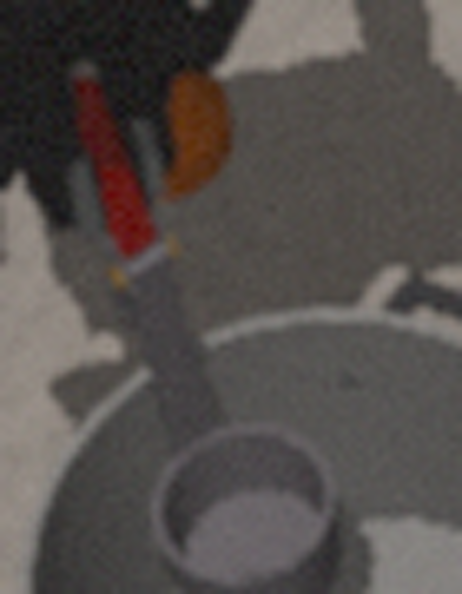

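View pics/w7c.png

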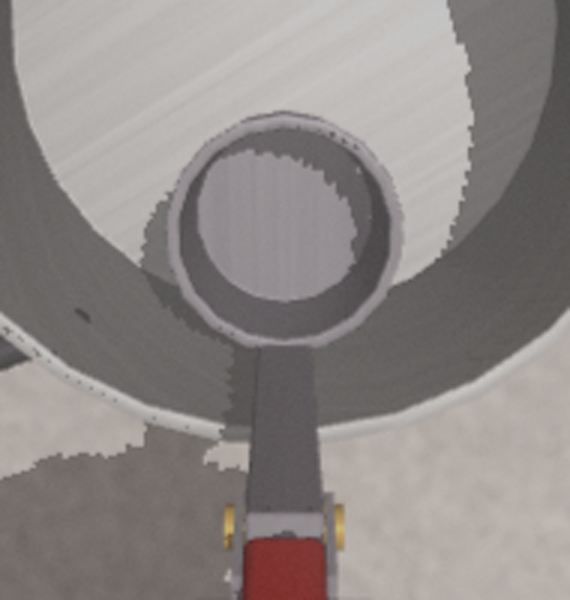

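Request:
move_arm(
  moves=[
    [0, 0, 3, 0],
    [0, 0, 6, 0],
    [0, 0, 9, 0],
    [0, 0, 12, 0],
    [0, 0, 15, 0],
    [0, 0, 18, 0],
    [0, 0, 20, 0],
    [0, 0, 20, 0],
    [0, 0, 20, 0],
  ],
)

```text
time_s: 12.35
position: [0.472, -0.2567, 0.1722]
tool_rot: [[0.96, -0.281, -0.0], [-0.281, -0.96, 0.0], [-0.0, -0.0, -1.0]]
ft_force: [1.9, 0.1, -2.1]
grip_width: 0.0111
```

```bash
python3 snap.py w8 ladle_bowl ladle_hook; python3 - <<'E'
from lad import *
a=env.get_image('scene')
cv2.imwrite('pics/s8c.png',cv2.resize(a[270:360,190:260,::-1],None,fx=6.6,fy=6.6,interpolation=2)[:600])
w=cv2.imread('pics/w8.png'); cv2.imwrite('pics/w8c.png',cv2.resize(w[90:290,220:410],None,fx=3,fy=3,interpolation=2)[:600])
print(env.observe()['ft_force'])
E
```

```text
12.35 [ 0.47195002 -0.25674519  0.1721853 ] -16.33891395151932
ladle_bowl [([161.5, 313.0], 0.73)]
ladle_hook [([260.1, 315.6], 0.66)]
[ 0.94199502 -0.98857428 -2.51838986]
```

View pics/w8c.png

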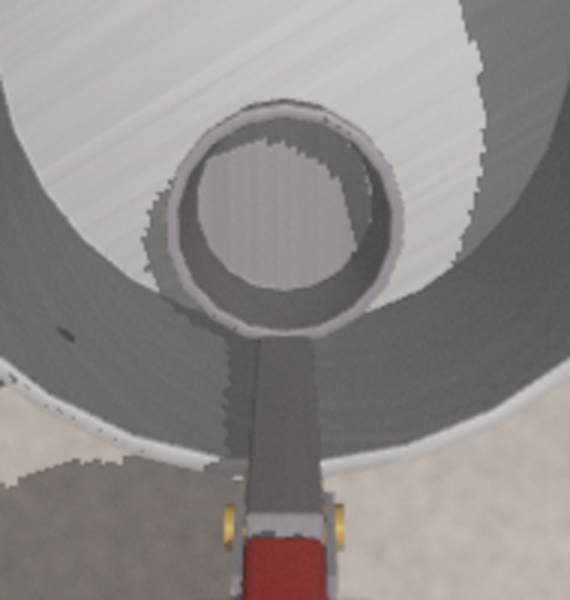

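View pics/s8c.png

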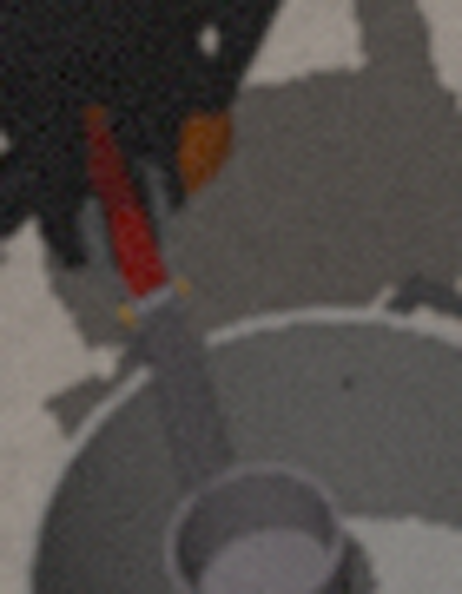

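Request:
move_arm(
  moves=[
    [0, 0, 3, 0],
    [0, 0, 6, 0],
    [0, 0, 8, 0],
    [0, 0, 10, 0],
    [0, 0, 11, 0],
    [0, 0, 11, 0],
    [0, 0, 11, 0],
  ],
)

```text
time_s: 13.25
position: [0.472, -0.2568, 0.1612]
tool_rot: [[0.96, -0.281, -0.0], [-0.281, -0.96, 0.0], [-0.0, -0.0, -1.0]]
ft_force: [2.7, -1.0, -2.2]
grip_width: 0.0111
```

```bash
python3 snap.py w9 ladle_bowl; python3 - <<'E'
from lad import *
a=env.get_image('scene')
cv2.imwrite('pics/s9c.png',cv2.resize(a[270:360,190:260,::-1],None,fx=6.6,fy=6.6,interpolation=2)[:600])
w=cv2.imread('pics/w9.png'); cv2.imwrite('pics/w9c.png',cv2.resize(w[90:290,220:410],None,fx=3,fy=3,interpolation=2)[:600])
print(env.observe()['ft_force'])
E
```

```text
13.25 [ 0.47198395 -0.25681381  0.16123156] -16.341179329081555
ladle_bowl [([163.1, 311.7], 0.79), ([101.4, 313.3], 0.64)]
[ 2.4778446  -1.1125052  -2.34008039]
```

View pics/w9c.png

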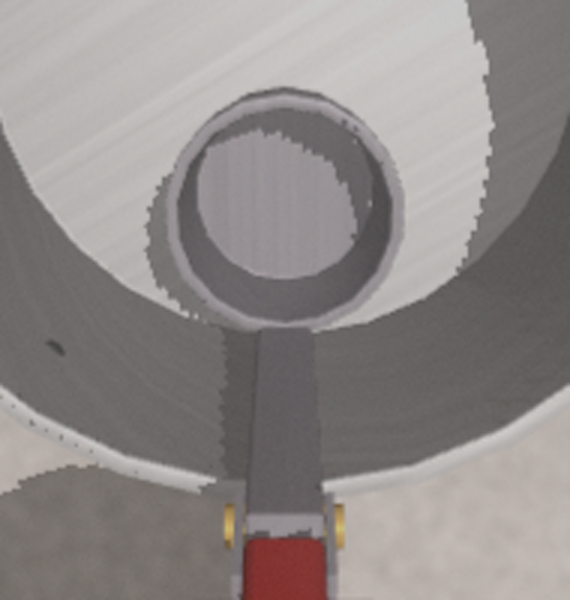

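View pics/s9c.png

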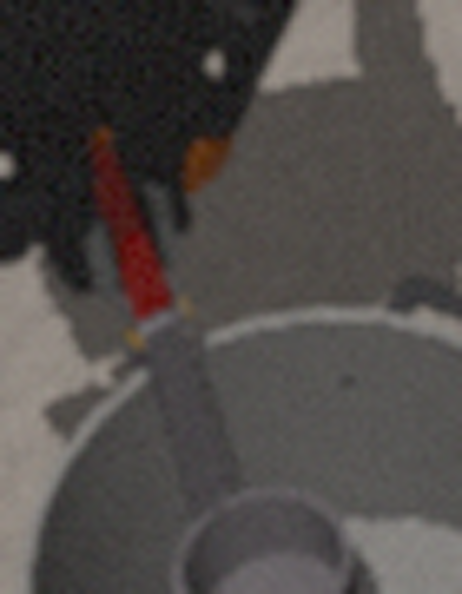

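Request:
move_arm(
  moves=[
    [1, 0, 0, 0],
    [2, 0, 0, 0],
    [2, 0, 1, 0],
    [2, 0, 2, 0],
    [2, 0, 2, 0],
    [2, 0, 2, 0],
  ],
)

```text
time_s: 14.0
position: [0.4738, -0.2573, 0.1592]
tool_rot: [[0.96, -0.281, -0.0], [-0.281, -0.96, 0.0], [-0.0, -0.0, -1.0]]
ft_force: [0.7, -0.4, -1.4]
grip_width: 0.0115
```

```bash
python3 snap.py w10 ladle_bowl; python3 - <<'E'
from lad import *
a=env.get_image('scene')
w=cv2.imread('pics/w10.png'); cv2.imwrite('pics/w10c.png',cv2.resize(w[90:290,220:410],None,fx=3,fy=3,interpolation=2)[:600])
print(env.observe()['ft_force'])
E
```

```text
14.0 [ 0.47382192 -0.25729258  0.15923358] -16.340341014643407
ladle_bowl [([165.2, 313.7], 0.75), ([326.7, 313.7], 0.52)]
[-0.13545916 -0.12560533 -2.1608273 ]
```

View pics/w10c.png

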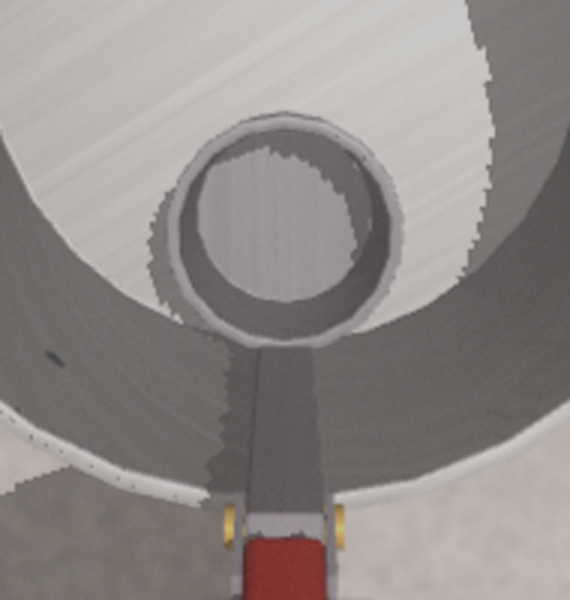

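Request:
move_arm(
  moves=[
    [0, 0, 0.5, 0],
    [0, 0, 1, 0],
    [0, 0, 1.5, 0],
    [0, 0, 1.5, 0],
  ],
)

```text
time_s: 14.55
position: [0.474, -0.2574, 0.1582]
tool_rot: [[0.96, -0.281, 0.0], [-0.281, -0.96, -0.0], [0.0, 0.0, -1.0]]
ft_force: [-1.0, 1.0, 1.7]
grip_width: 0.0111
```

Request:
move_arm(
  moves=[
    [0, 0, 0, 0],
    [0, 0, 0, 0],
    [0, 0, 0, 0],
    [0, 0, 0, 0],
    [0, 0, 0, 0],
    [0, 0, 0, 0],
  ],
  grip=0.4,
)

```text
time_s: 15.15
position: [0.474, -0.2574, 0.1578]
tool_rot: [[0.96, -0.281, 0.0], [-0.281, -0.96, -0.0], [0.0, 0.0, -1.0]]
ft_force: [0.1, 0.1, -0.9]
grip_width: 0.0511
```

```bash
python3 snap.py w11 ladle_bowl; python3 - <<'E'
from lad import *
a=env.get_image('scene')
cv2.imwrite('pics/s11c.png',cv2.resize(a[250:430,180:330,::-1],None,fx=4,fy=4,interpolation=2)[:600])
print(env.observe()['ft_force'])
E
```

```text
15.15 [ 0.4739563  -0.25740027  0.15780617] -16.342271321610504
ladle_bowl [([172.3, 312.9], 0.65)]
[ 0.13839411 -0.82463684 -0.41217455]
```

View pics/w11.png

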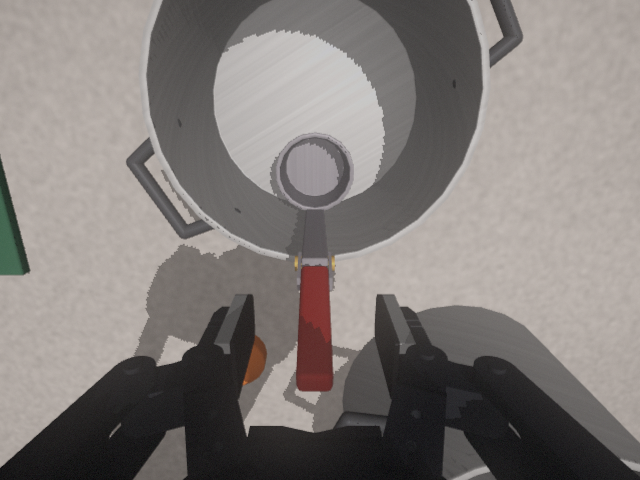

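View pics/s11c.png

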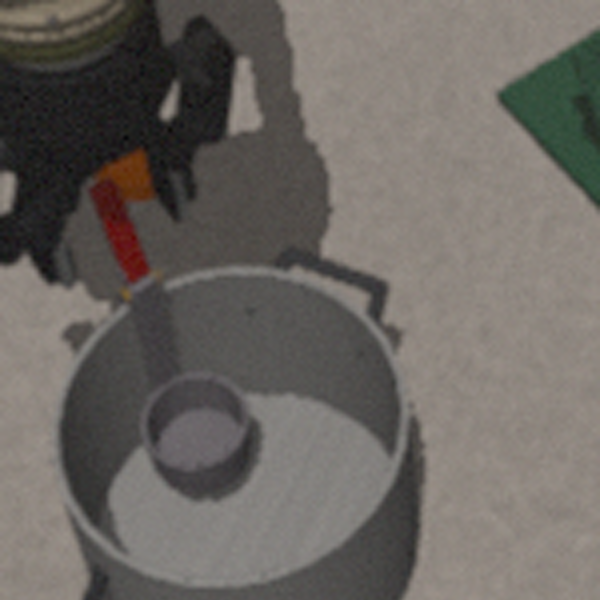

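Request:
move_arm(
  moves=[
    [0, 0, -8, 0],
    [0, 0, -25, 0],
    [0, 0, -45, 0],
    [0, 0, -70, 0],
    [0, 0, -100, 0],
    [0, 0, -130, 0],
    [0, 0, -145, 0],
    [0, 0, -145, 0],
  ],
)

```text
time_s: 16.1
position: [0.4744, -0.2577, 0.3055]
tool_rot: [[0.96, -0.281, 0.004], [-0.281, -0.96, -0.003], [0.005, 0.002, -1.0]]
ft_force: [0.1, -0.3, -0.8]
grip_width: 0.0512
```

```bash
python3 snap.py w12 ladle_bowl ladle_grip ladle_hook
```

```text
16.1 [ 0.47436531 -0.25768259  0.30545675] -16.33831252479407
ladle_bowl [([150.4, 313.8], 0.98)]
ladle_grip [([217.3, 315.5], 0.94)]
ladle_hook [([200.6, 315.9], 0.61)]
```

View pics/w12.png

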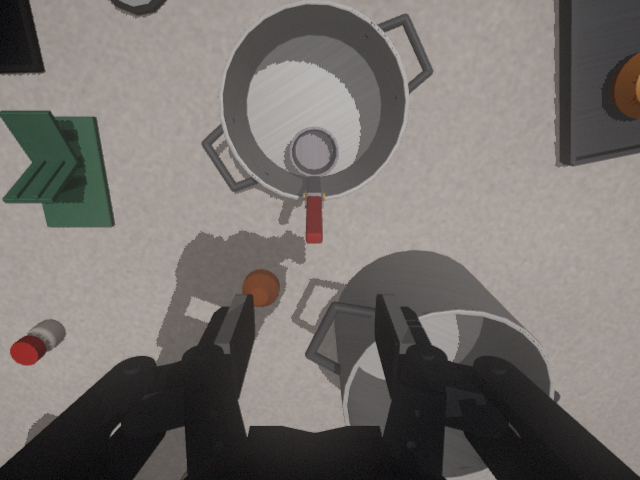

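Request:
move_arm(
  moves=[
    [-2, -20, 0, 0],
    [-6, -60, 0, 0],
    [-11, -105, 0, 0],
    [-16, -150, 0, 0],
    [-21, -195, 0, 0],
    [-26, -240, 0, 0],
    [-31, -285, 0, 0],
    [-36, -330, 0, 0],
    [-41, -375, 0, 0],
    [-46, -420, 0, 0],
    [-51, -465, 0, 0],
    [-56, -510, 0, 0],
    [-59, -545, 0, 0],
    [-60, -560, 0, 0],
    [-60, -563, 0, 0],
    [-60, -563, 0, 0],
  ],
)

```text
time_s: 17.9
position: [0.5747, 0.2996, 0.3019]
tool_rot: [[0.96, -0.281, -0.002], [-0.281, -0.96, -0.001], [-0.001, 0.001, -1.0]]
ft_force: [0.5, 0.5, 1.2]
grip_width: 0.0512
```

```bash
python3 snap.py w13 lid_knob lid_seat lid
```

```text
17.9 [0.57467363 0.29958746 0.30185821] -16.326142439658245
lid_knob [([233.7, 311.8], 0.87)]
lid_seat [([227.2, 310.5], 0.85)]
lid [([226.1, 307.9], 0.96)]
```

View pics/w13.png

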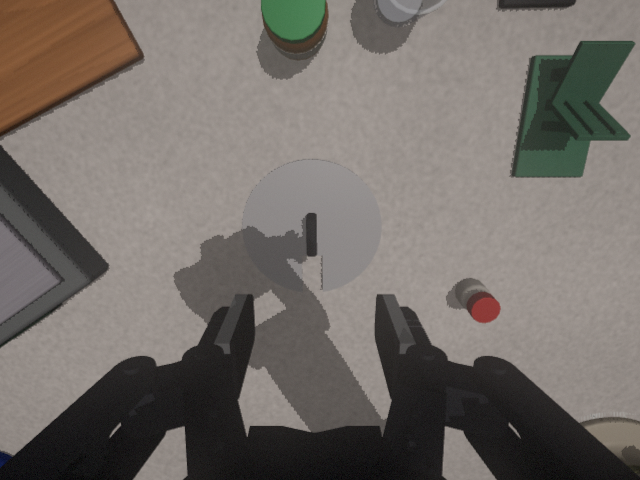

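```bash
python3 - <<'E'
from h import *
w=cv2.imread('pics/w13.png'); cv2.imwrite('pics/w13c.png',cv2.resize(w[150:300,235:390],None,fx=4,fy=4,interpolation=2)[:600])
d=np.load('w13.npz');R,p=d['R'],d['p'];C=cam('wrist',dict(tool_rot=R,position=p))
for n,rc,z in [('knob',(233.7,311.8),.032),('knobtop',(233.7,311.8),.046),('seat',(227.2,310.5),.008),('lid',(226.1,307.9),0)]:
    q=atz(C,rc,z); print(n,np.round(q*1000,1),np.round(R.T@(q-p)*1000,1))
E
```

```text
knob [523.5 316.7  32. ] [-53.6  -2.3 269.9]
knobtop [527.8 315.3  46. ] [-49.   -2.2 255.9]
seat [524.4 318.2   8. ] [-53.   -4.1 293.9]
lid [524.4 321.7   0. ] [-54.1  -7.4 301.9]
```

View pics/w13c.png

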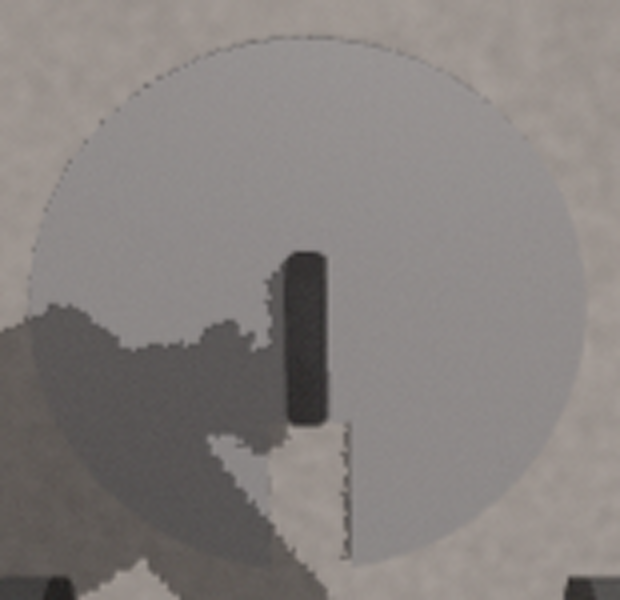

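```bash
python3 - <<'E'
from h import *
from pot import circ
d=np.load('w13.npz');R,p=d['R'],d['p'];C=cam('wrist',dict(tool_rot=R,position=p))
for rc,z in [((150+36/4,311.7),.012),((150+566/4,311.7),.012),((150+300/4,235+28/4),.012),((225,235+585/4),.012),((150+252/4,311.7),.046),((150+425/4,311.7),.046)]:
    q=atz(C,rc,z); print(np.round(R.T@(q-p)*1000,1))
E
```

```text
[ 29.9  -2.3 289.8]
[-138.5   -2.8  290. ]
[-49.  -87.1 289.8]
[-49.1  81.8 290. ]
[-24.9  -2.3 255.9]
[-76.3  -2.4 256. ]
```

Request:
move_arm(
  moves=[
    [-10, -1, 10, 0],
    [-30, -2, 40, 0],
    [-54, -2.5, 80, 0],
    [-54, -2.5, 120, 0],
    [-54, -2.5, 160, 0],
    [-54, -2.5, 200, 0],
    [-54, -2.5, 235, 0],
    [-54, -2.5, 260, 0],
    [-54, -2.5, 275, 0],
    [-54, -2.5, 282, 0],
    [-54, -2.5, 285, 0],
    [-54, -2.5, 285, 0],
    [-54, -2.5, 285, 0],
  ],
)

```text
time_s: 19.4
position: [0.5241, 0.3174, 0.0188]
tool_rot: [[0.96, -0.281, 0.002], [-0.281, -0.96, 0.001], [0.001, -0.001, -1.0]]
ft_force: [0.6, -0.1, 0.9]
grip_width: 0.0508
```

```bash
python3 snap.py w14
```

```text
19.4 [0.52413973 0.31743315 0.01884844] -16.347889303138793
```

View pics/w14.png

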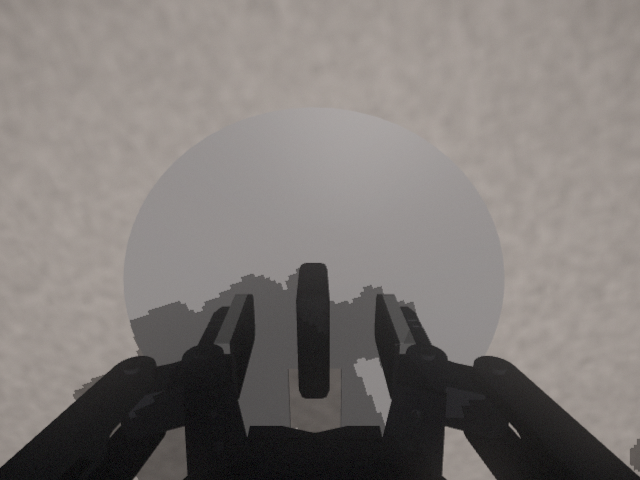

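Request:
move_arm(
  moves=[
    [0, 0, 0, 0],
    [0, 0, 0, 0],
    [0, 0, 0, 0],
    [0, 0, 0, 0],
    [0, 0, 0, 0],
    [0, 0, 0, 0],
    [0, 0, 0, 0],
  ],
  grip=1,
  grip_force=80,
)

```text
time_s: 20.15
position: [0.5238, 0.3174, 0.0183]
tool_rot: [[0.96, -0.281, 0.001], [-0.281, -0.96, 0.0], [0.001, -0.0, -1.0]]
ft_force: [-1.3, -0.5, 4.6]
grip_width: 0.0111
```

Request:
move_arm(
  moves=[
    [0, 0, -5, 0],
    [0, 0, -15, 0],
    [0, 0, -35, 0],
    [0, 0, -65, 0],
    [0, 0, -100, 0],
    [0, 0, -140, 0],
    [0, 0, -180, 0],
    [0, 0, -220, 0],
    [0, 0, -255, 0],
    [0, 0, -275, 0],
    [0, 0, -285, 0],
    [0, 0, -285, 0],
    [0, 0, -285, 0],
  ],
)

```text
time_s: 21.45
position: [0.5233, 0.3172, 0.3014]
tool_rot: [[0.96, -0.281, -0.002], [-0.281, -0.96, -0.001], [-0.002, 0.001, -1.0]]
ft_force: [-0.2, -0.0, -3.3]
grip_width: 0.0106
```

```bash
python3 snap.py w15; python3 - <<'E'
from h import *
a=env.get_image('scene'); cv2.imwrite('pics/s15.png',a[:,:,::-1])
b=env.get_image('top'); cv2.imwrite('pics/t15.png',b[:,:,::-1])
cv2.imwrite('pics/t15c.png',cv2.resize(b[190:290,390:510,::-1],None,fx=6,fy=6,interpolation=2))
cv2.imwrite('pics/s15c.png',cv2.resize(a[250:430,180:330,::-1],None,fx=4,fy=4,interpolation=2)[:600])
E
```

```text
21.45 [0.52328453 0.31721809 0.3014186 ] -16.342365504972864
```

View pics/w15.png

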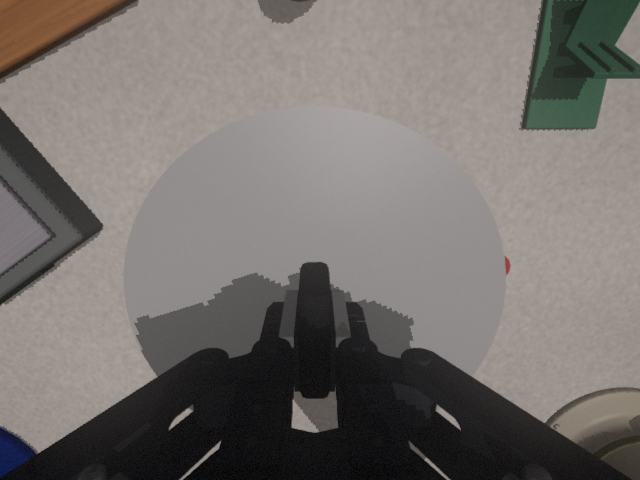

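View pics/t15c.png

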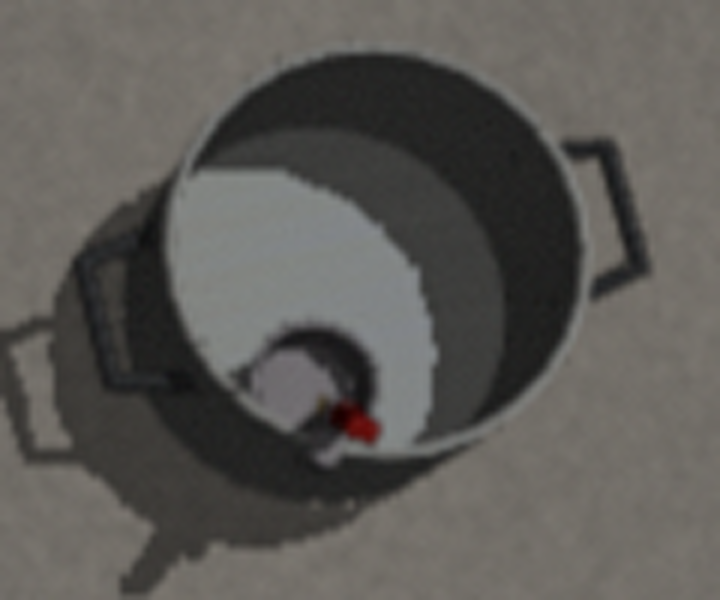

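View pics/s15c.png

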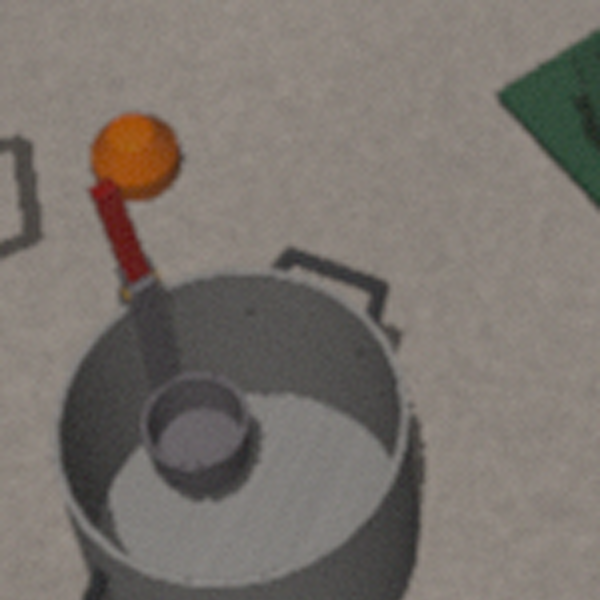

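```bash
python3 - <<'E'
from pot import *
w=cv2.imread('pics/w12.png')
for nm in ('w5','w12','w1'):
    d=np.load(nm+'.npz');R,p=d['R'],d['p'];C=cam('wrist',dict(tool_rot=R,position=p))
    im=cv2.imread(f'pics/{nm}.png')[:,:,::-1]
    print(nm,fit(im,C,(.5555,-.2823)))
d=np.load('w12.npz');R,p=d['R'],d['p'];C=cam('wrist',dict(tool_rot=R,position=p))
over(w[:,:,::-1],C,(.5555,-.2823),'pics/w12o.png')
v=cv2.resize(w[120:260,240:390],None,fx=4,fy=4,interpolation=2)
hp=np.array([.5555,-.2823,.12])-.078*np.r_[R[:2,0],0]
print(proj(C,hp),proj(C,[.5555,-.2823,.12]),np.round(R,4))
cv2.imwrite('pics/w12c.png',v)
E
```

```text
w5 (array([ 0.55669725, -0.28252065]), np.float64(-10.731649153081126))
w12 (array([ 0.55643895, -0.28223998]), np.float64(-18.716735919099882))
w1 (array([ 0.55588715, -0.28232652]), np.float64(-3.6021462587720516))
[[199.94124877 314.05777874]] [[108.38415298 314.00040466]] [[ 0.9596 -0.2813  0.0038]
 [-0.2813 -0.9596 -0.0033]
 [ 0.0046  0.0021 -1.    ]]
```

View pics/w12c.png

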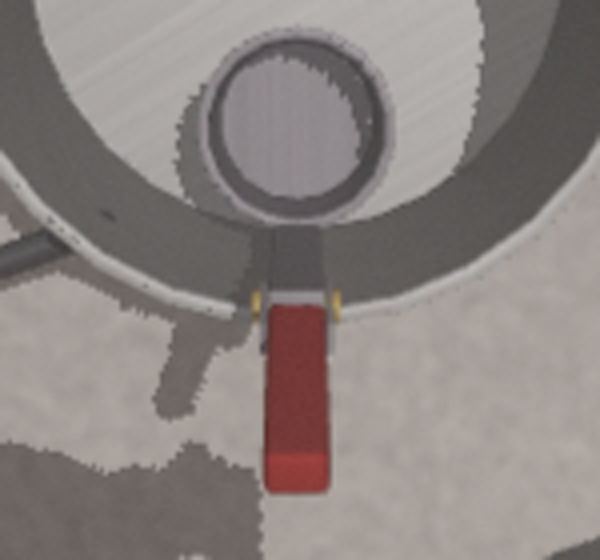

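View pics/w12o.png

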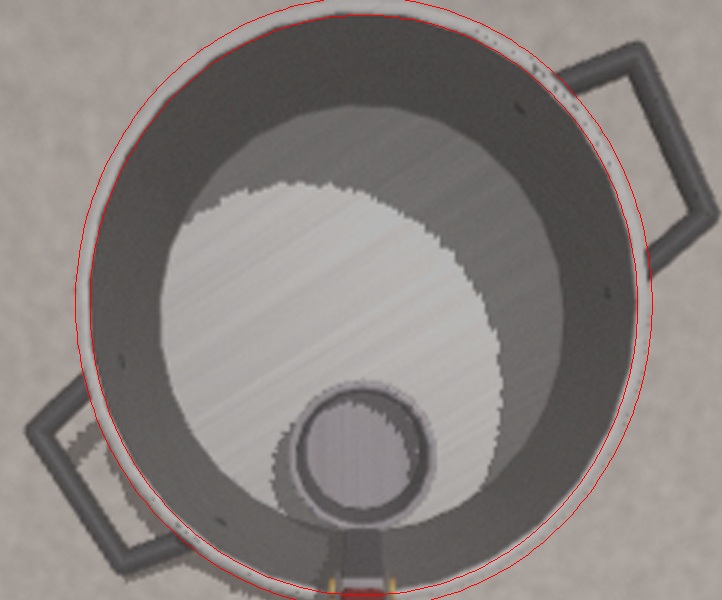

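Request:
move_arm(
  moves=[
    [5, 15, 0, 0],
    [15, 45, 0, 0],
    [30, 85, 0, 0],
    [46, 130, 0, 0],
    [62, 175, 0, 0],
    [78, 220, 0, 0],
    [94, 265, 0, 0],
    [110, 310, 0, 0],
    [126, 355, 0, 0],
    [142, 400, 0, 0],
    [158, 445, 0, 0],
    [172, 487, 0, 0],
    [185, 523, 0, 0],
    [194, 549, 0, 0],
    [199, 562, 0, 0],
    [200, 566, 0, 0],
    [200, 566, 0, 0],
    [200, 566, 0, 0],
  ],
)

```text
time_s: 23.4
position: [0.5564, -0.2808, 0.3031]
tool_rot: [[0.96, -0.28, 0.0], [-0.28, -0.96, 0.0], [0.0, -0.0, -1.0]]
ft_force: [0.3, 0.6, -2.8]
grip_width: 0.0111
```

```bash
python3 snap.py w16; python3 - <<'E'
from h import *
a=env.get_image('scene'); cv2.imwrite('pics/s16.png',a[:,:,::-1]); o=env.observe(); print(np.round(o['tool_rot'].T@(np.array([.556,-.2823,.13])-o['position'])*1000,1),o['q'])
E
```

```text
23.4 [ 0.55637664 -0.28075791  0.30314555] -16.265984200351436
[-1.000e-01  1.600e+00  1.732e+02] [-3.76438983e+01  2.76440034e+01  5.30859346e+01  8.44772564e-03
  9.92479455e+01  6.86108940e+01]
```

View pics/w16.png

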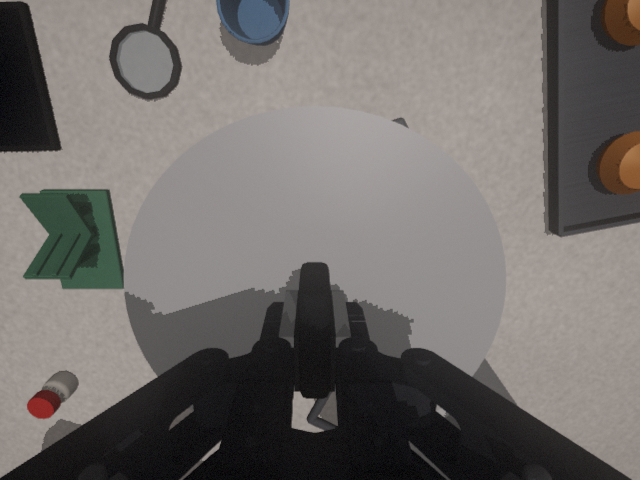

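View pics/s16.png

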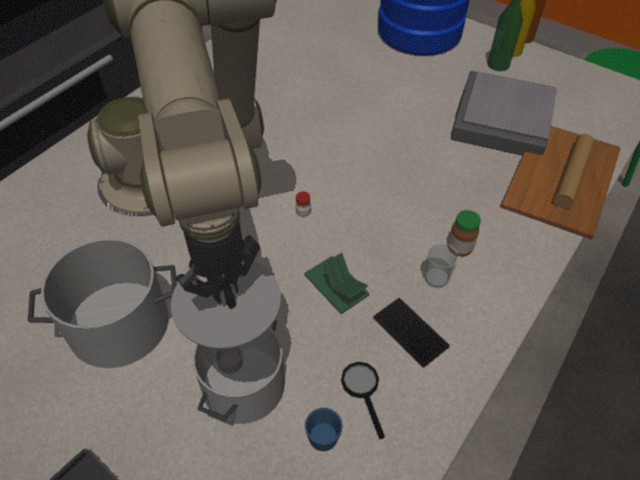

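Request:
move_arm(
  moves=[
    [0, 0.5, 10, 0],
    [0, 1, 30, 0],
    [0, 1, 50, 0],
    [0, 1, 70, 0],
    [0, 1, 90, 0],
    [0, 1, 110, 0],
    [0, 1, 128, 0],
    [0, 1, 140, 0],
    [0, 1, 148, 0],
    [0, 1, 150, 0],
    [0, 1, 150, 0],
    [0, 1, 150, 0],
  ],
)

```text
time_s: 24.7
position: [0.5563, -0.2832, 0.1536]
tool_rot: [[0.96, -0.281, 0.001], [-0.281, -0.96, -0.001], [0.001, 0.001, -1.0]]
ft_force: [0.4, 0.5, -2.7]
grip_width: 0.0104
```

```bash
python3 snap.py w17; python3 - <<'E'
from h import *
a=env.get_image('scene');b=env.get_image('top'); 
cv2.imwrite('pics/s17c.png',cv2.resize(a[250:430,160:320,::-1],None,fx=3.5,fy=3.5,interpolation=2)[:600])
cv2.imwrite('pics/t17c.png',cv2.resize(b[180:300,390:530,::-1],None,fx=5,fy=5,interpolation=2)[:600])
o=env.observe(); print(np.round(o['tool_rot'].T@(np.array([.556,-.2823,.13])-o['position'])*1000,1),o['ft_force'])
E
```

```text
24.7 [ 0.55633108 -0.28319954  0.15361765] -16.3401103156217
[-0.5 -0.8 23.4] [-0.7243892   0.34839816 -2.52163132]
```

View pics/s17c.png

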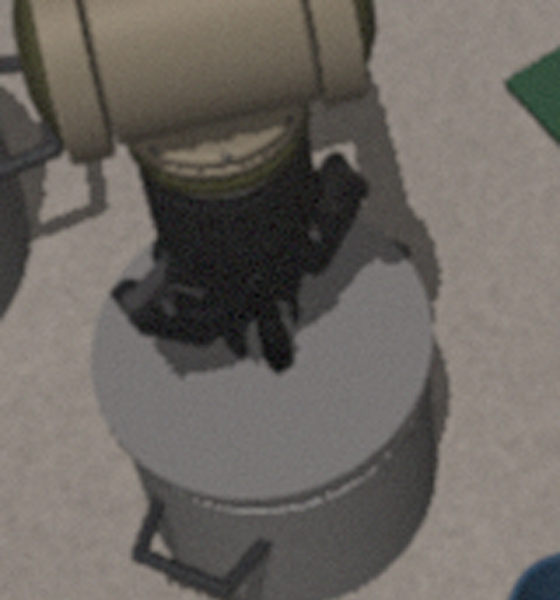

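View pics/t17c.png

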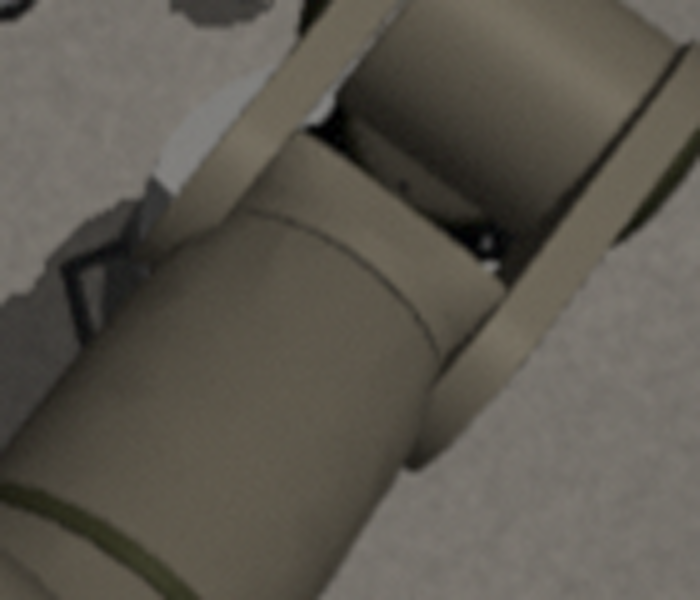

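View pics/w17.png

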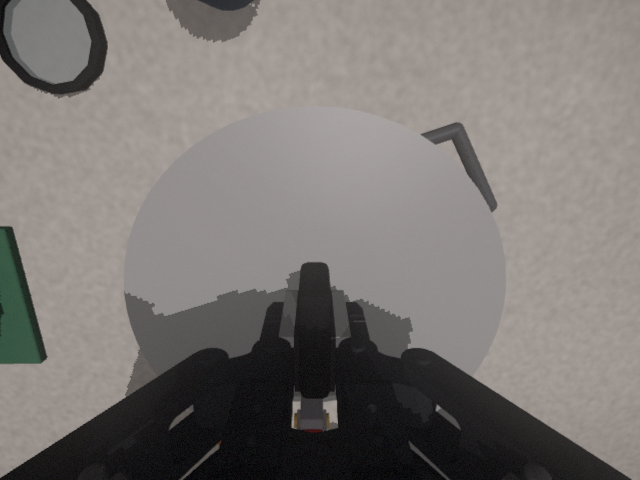

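Request:
move_arm(
  moves=[
    [-0.5, -0.8, 4, 0],
    [-0.5, -0.8, 8, 0],
    [-0.5, -0.8, 11, 0],
    [-0.5, -0.8, 14, 0],
    [-0.5, -0.8, 16, 0],
    [-0.5, -0.8, 18, 0],
    [-0.5, -0.8, 20, 0],
    [-0.5, -0.8, 20, 0],
  ],
)

```text
time_s: 25.65
position: [0.5562, -0.282, 0.1326]
tool_rot: [[0.96, -0.281, 0.001], [-0.281, -0.96, 0.0], [0.001, -0.0, -1.0]]
ft_force: [3.1, 0.2, -2.4]
grip_width: 0.011
```

Request:
move_arm(
  moves=[
    [0.5, 0, 0, 0],
    [1, 0, 0, 0],
    [1, 0, 0, 0],
  ],
)

```text
time_s: 25.95
position: [0.5564, -0.2824, 0.1326]
tool_rot: [[0.96, -0.281, -0.001], [-0.281, -0.96, 0.0], [-0.001, 0.0, -1.0]]
ft_force: [0.9, 0.7, -3.2]
grip_width: 0.0108
```

```bash
python3 snap.py w18; python3 - <<'E'
from h import *
a=env.get_image('scene') 
cv2.imwrite('pics/s18c.png',cv2.resize(a[250:430,160:320,::-1],None,fx=3.5,fy=3.5,interpolation=2)[:600])
w=cv2.imread('pics/w18.png'); cv2.imwrite('pics/w18c.png',cv2.resize(w[340:460,240:400],None,fx=5,fy=5,interpolation=2)[:600])
o=env.observe(); print(np.round(o['tool_rot'].T@(np.array([.556,-.2823,.13])-o['position'])*1000,1),o['ft_force'],o['wrist_torque'])
E
```

```text
25.95 [ 0.55643972 -0.2824217   0.13262131] -16.347913135334625
[-0.5 -0.   2.7] [-0.06498901 -0.43175057 -2.80929502] [ 0.00139373 -0.07497665 -0.03744312]
```

View pics/s18c.png

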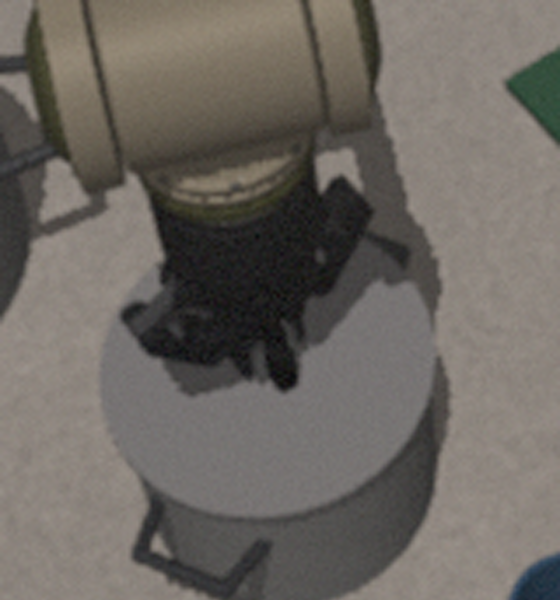

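View pics/w18c.png

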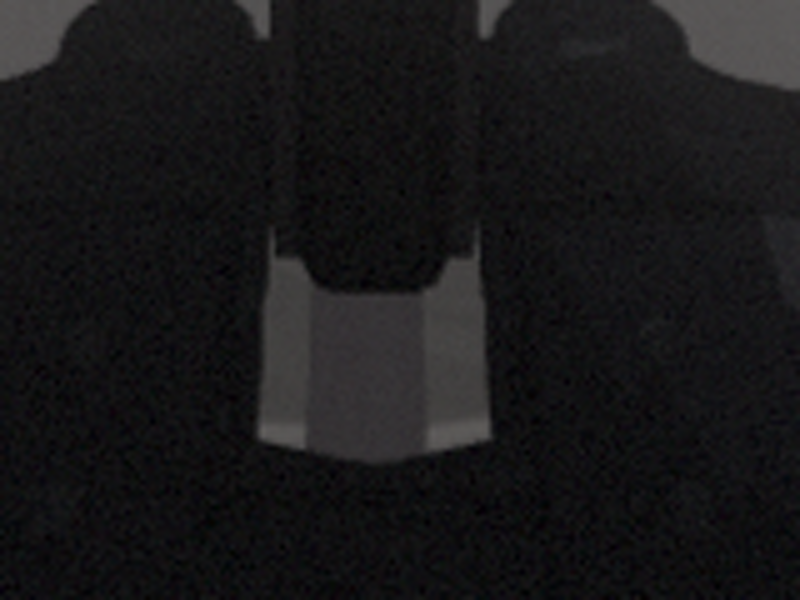

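Request:
move_arm(
  moves=[
    [0, 0, 0.7, 0],
    [0, 0, 1.4, 0],
    [0, 0, 2, 0],
    [0, 0, 2, 0],
  ],
)

```text
time_s: 26.45
position: [0.5567, -0.2824, 0.1307]
tool_rot: [[0.96, -0.281, -0.0], [-0.281, -0.96, 0.0], [-0.0, -0.0, -1.0]]
ft_force: [-0.8, 0.4, -2.4]
grip_width: 0.0106
```

Request:
move_arm(
  moves=[
    [0, 0, 0.5, 0],
    [0, 0, 1, 0],
    [0, 0, 1, 0],
  ],
)

```text
time_s: 26.75
position: [0.5568, -0.2824, 0.1303]
tool_rot: [[0.96, -0.281, 0.0], [-0.281, -0.96, -0.0], [0.0, 0.0, -1.0]]
ft_force: [-1.9, 0.8, 2.0]
grip_width: 0.0105
```

Request:
move_arm(
  moves=[
    [0, 0, 0, 0],
    [0, 0, 0, 0],
    [0, 0, 0, 0],
    [0, 0, 0, 0],
    [0, 0, 0, 0],
    [0, 0, 0, 0],
  ],
  grip=0.4,
)

```text
time_s: 27.35
position: [0.5568, -0.2824, 0.1298]
tool_rot: [[0.96, -0.281, 0.0], [-0.281, -0.96, 0.0], [0.0, -0.0, -1.0]]
ft_force: [0.3, -0.6, 1.3]
grip_width: 0.0515
```

```bash
python3 snap.py w19; python3 - <<'E'
from h import *
a=env.get_image('scene') 
cv2.imwrite('pics/s19c.png',cv2.resize(a[250:430,160:320,::-1],None,fx=3.5,fy=3.5,interpolation=2)[:600])
print(env.observe()['ft_force'])
E
```

```text
27.35 [ 0.55677409 -0.28238655  0.1297763 ] -16.340143151283147
[-0.21046861 -0.3998268  -1.24558638]
```

View pics/w19.png

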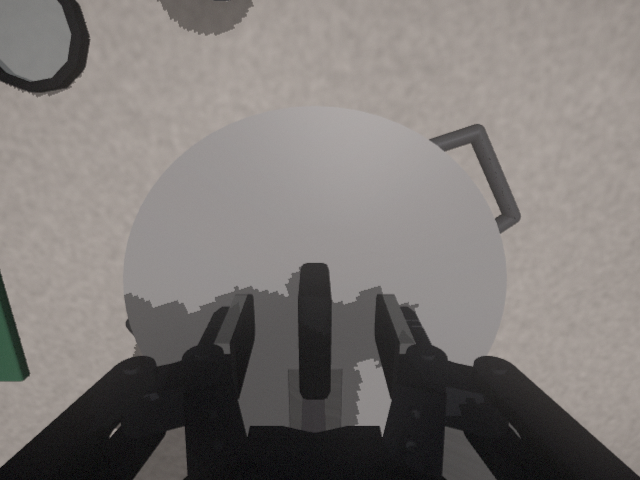

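View pics/s19c.png

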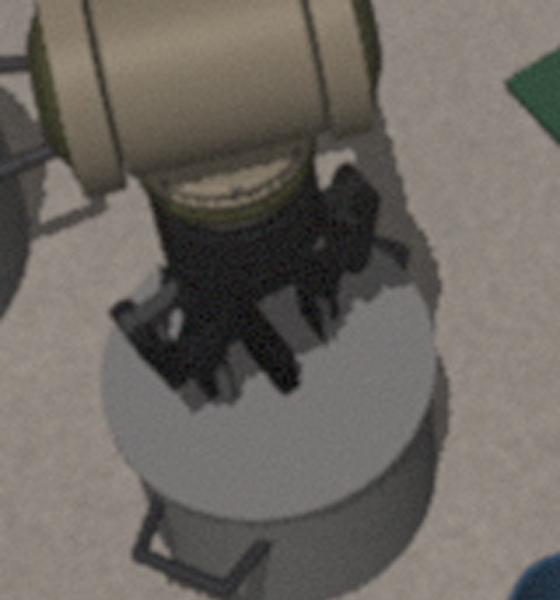

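Lid released, stem centred in the notch. Rise and back away to look.

Request:
move_arm(
  moves=[
    [0, 0, -5, 0],
    [0, 0, -20, 0],
    [0, 0, -45, 0],
    [0, 0, -80, 0],
    [0, 0, -115, 0],
    [0, 0, -150, 0],
    [0, 0, -170, 0],
    [0, 0, -175, 0],
    [0, 0, -175, 0],
  ],
)

```text
time_s: 28.35
position: [0.5567, -0.2824, 0.305]
tool_rot: [[0.96, -0.281, 0.001], [-0.281, -0.96, -0.0], [0.001, 0.0, -1.0]]
ft_force: [0.5, -0.1, -0.4]
grip_width: 0.0512
```

```bash
python3 snap.py w20 lid_knob ladle_grip
```

```text
28.35 [ 0.55673785 -0.28237688  0.30495306] -16.34150303087252
lid_knob [([215.6, 314.2], 0.67)]
ladle_grip [([316.5, 314.1], 0.8)]
```

Request:
move_arm(
  moves=[
    [0, -20, 0, 0],
    [0, -60, 0, 0],
    [0, -105, 0, 0],
    [0, -150, 0, 0],
    [0, -195, 0, 0],
    [0, -240, 0, 0],
    [0, -285, 0, 0],
    [0, -325, 0, 0],
    [0, -345, 0, 0],
    [0, -350, 0, 0],
    [0, -350, 0, 0],
  ],
)

```text
time_s: 29.6
position: [0.6551, 0.0536, 0.3038]
tool_rot: [[0.96, -0.281, -0.002], [-0.281, -0.96, -0.0], [-0.002, 0.001, -1.0]]
ft_force: [0.2, 0.0, -0.3]
grip_width: 0.051
```

```bash
python3 - <<'E'
from pot import *
a=env.get_image('scene');b=env.get_image('top')
cv2.imwrite('pics/s20.png',a[:,:,::-1]);cv2.imwrite('pics/t20.png',b[:,:,::-1])
cv2.imwrite('pics/s20c.png',cv2.resize(a[250:430,160:320,::-1],None,fx=3.5,fy=3.5,interpolation=2)[:600])
cv2.imwrite('pics/t20c.png',cv2.resize(b[180:300,390:530,::-1],None,fx=5,fy=5,interpolation=2)[:600])
d=np.load('w20.npz');C=cam('wrist',dict(tool_rot=d['R'],position=d['p']));w=cv2.imread('pics/w20.png')[:,:,::-1]
over(w,C,(.556,-.2823),'pics/w20o.png',rs=(.085,),z=.124)
over(a,cam('scene'),(.556,-.2823),'pics/s20o.png',rs=(.085,),z=.124)
print(env.observe()['time_s'])
E
```

```text
29.7
```

View pics/w20.png

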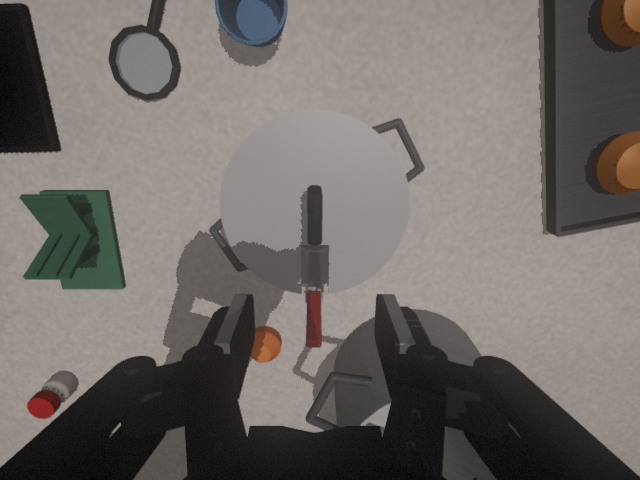

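View pics/s20c.png

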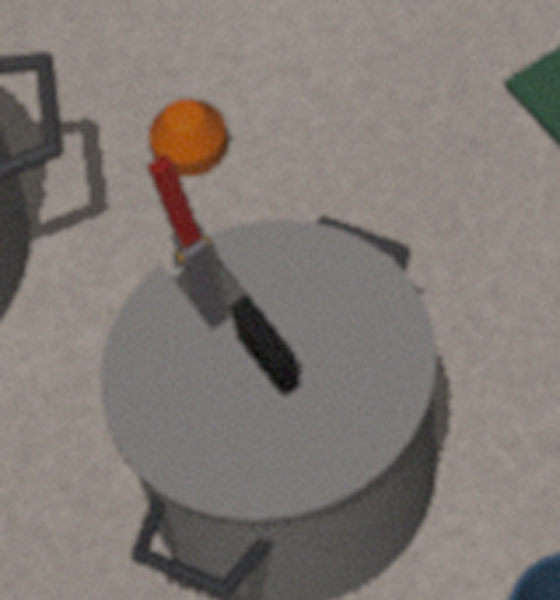

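View pics/t20.png

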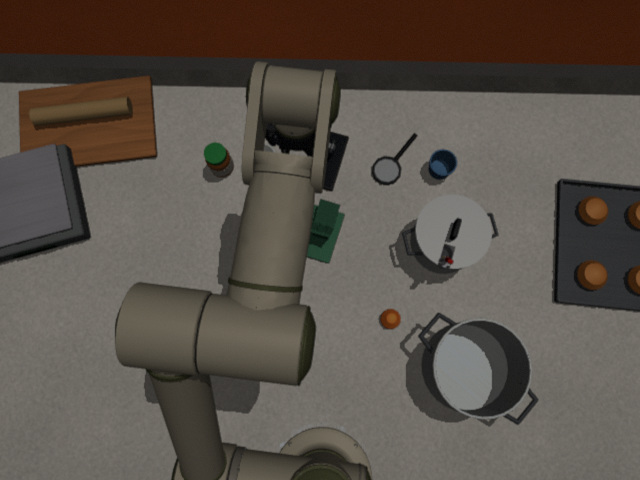

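View pics/w20o.png

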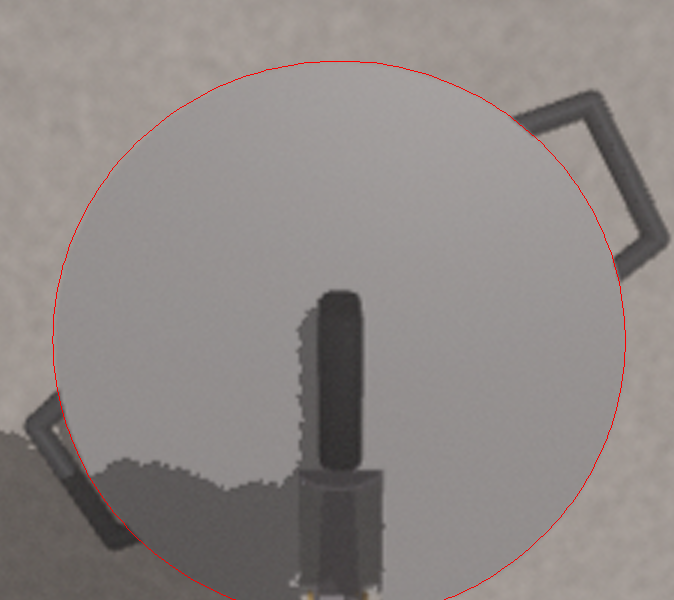

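View pics/s20o.png

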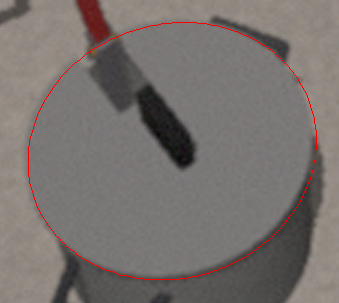

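```bash
python3 -c "
from rig import env
print(env.close_job())"
```

```text
the job is handed in; nothing more can be done
None
```

I hung the ladle on the smaller pot by its hook, bowl inside, and let go. I then set the lid on the pot with the stem standing in its notch. I handed the job in at about 30 s, with the arm clear of everything.

- **Lid seating:** a flat 170 mm circle drawn at the seated height (z = 124 mm) matches the lid's edge in the wrist and scene pictures. That is the lid lying flat on the rim all round.
- **Ladle:** the stem shows centred in the notch, and the red handle leans outward, clear of the lid.
- **Forces:** contact forces stayed within a few N. The largest side push on the pot was about 3 N, from the stem and later from the lid's skirt. I eased each off by 1 to 2 mm before going on.
- **Pot and other things:** the lid circle was drawn at the pot position measured before (centre about 556, -282 mm) and still fits, so the pot shows no shift. The bystanders look unmoved in the last pictures. The arm partly hid the phone and the tumbler in the last top picture, and I did not measure any of them.
- **Disagreements:** the early rim fits from the fixed cameras were unreliable, so I used the wrist-camera fits, which agreed within about 1 mm. The first estimate of the knob's height came out too high (46 mm where 32 was expected), so I measured it again with the wrist camera before gripping.

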